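# Stand two bead tins on a springy bench shelf, the heavy one over the hidden bearer

### The job

Both teal-lidded tins belong on the purple shelf under the lamp bar, but its thin sheet sags badly under the heavy tin except over one hidden cross bearer. Press gently along the shelf with your closed fingertips to find the firm spot, lift a tin to judge which is the heavy one, then stand the heavy tin squarely over the bearer and the light tin elsewhere on the shelf. Set both down gently and upright, wholly on the sheet so that neither visibly sinks in nor leans, and leave the bottle, tube rack and tip box where they are.

Things in the scene. Friction and masses are not known exactly. Their poses are not given: they have to be found in the camera images.
- shelf: Fixed low grey bench riser with a thin purple sheet as its top. Origin under its centre on the work surface; x across its depth, away from the robot; y along its length. Sheet level, 110 mm deep (x), 336 mm long (y), upper face 80 mm above the origin. The sheet springs back by itself; the fingers pressing with 40 N or more would crack it.
- shelf_top (a point): Middle of the sheet's upper face, axes of the shelf. The sheet gives like a row of springs along y: a 25 mm wide fingertip sinks about 1 mm per 0.4 N (at most 14 mm). Only over the hidden bearer, which runs across the whole depth, 40 mm wide along y, centre at y = -95 to +95 mm (varies), does it stop firmly after 1 mm. Bare sheet sinks over 4 mm under the heavy tin, under 2 mm under the light.
- lamp_bar (a point): Middle of the underside of the aluminium lamp bar above the sheet, 218 mm above it and 10 mm nearer the robot than its middle line; the bar runs along the shelf's y, 36 mm wide (x), 26 mm tall. It blocks an upright hand over the sheet: reach in under it with the tool leaning back towards the robot, about 40 degrees from vertical.
- cheek_left (a point): Top of the grey end cheek at y = +176 mm of the shelf (its twin is at y = -176 mm): 14 mm thick (y), as deep as the sheet, 14 mm higher than the sheet. On each stands a 12 mm thick lamp pole at x = -10 mm of the shelf, up to the lamp bar.
- tin_a: Closed round aluminium tin with a paper band and a teal lid, 55 mm in diameter (lid 57 mm, from 56 mm up), 72 mm tall, origin at the centre of its underside, z up. The two tins look alike: one is full of steel beads (0.63 to 0.77 kg), the other nearly empty (0.14 to 0.22 kg); they stand on the work surface, either one on either side.
- tin_b: The other tin, the same outside.
- amber_bottle: Bystander: amber bottle, 60 mm in diameter, 130 mm tall, origin at the centre of its underside.
- tube_rack: Bystander: white and purple tube rack, 100 x 140 x 57 mm, origin at the centre of its underside.
- tip_box: Bystander: teal box with a white lid, 90 x 120 x 80 mm, origin at the centre of its underside.
Things that resemble listed ones, but are neither listed nor needed, are in the scene too. Leave any orange look-alike of the tin_b alone.

How it is judged:
On the way:
1. the shelf is pressed with the fingers (contact force between the fingers and shelf above 1 N), for 0.02 s.
At the end, for the whole second after the job is handed in: Both tins stand released, still and upright (4 deg) on the sheet, centres within 32 mm of its long middle line and 150 mm of its centre along it, undersides less than 3 mm below the unloaded face (so the heavy one is over the bearer); bystanders within 30 mm of their starts (x of tin_a in the frame of shelf_top between -0.032 and 0.032 m and y of tin_a in the frame of shelf_top between -0.15 and 0.15 m and z of tin_a in the frame of shelf_top between -0.003 and 0.004 m and angle between each of tin_a, tin_b's own z axis and vertical below 0.07 rad and linear speed of each of tin_a, tin_b below 0.02 m/s and contact force between the fingers and tin_a below 0.05 N and x of tin_b in the frame of shelf_top between -0.032 and 0.032 m and y of tin_b in the frame of shelf_top between -0.15 and 0.15 m and z of tin_b in the frame of shelf_top between -0.003 and 0.004 m and contact force between the fingers and tin_b below 0.05 N and not (distance of any of amber_bottle, tube_rack, tip_box from where it was at the start of the episode above 0.03 m)); the robot touches nothing.
It fails at once if the shelf is pressed with more than 40 N by the gripper (contact force between any of the fingers, the arm and shelf above 40 N).
It fails at once if a tin is dropped (moves faster than 0.6 m/s out of the fingers) ((linear speed of tin_a above 0.6 m/s and contact force between the fingers and tin_a below 0.1 N) or (linear speed of tin_b above 0.6 m/s and contact force between the fingers and tin_b below 0.1 N)).
It fails at once if a tin is tipped over (angle between any of tin_a, tin_b's own z axis and vertical above 0.8 rad).
It fails at once if a bystander is shifted by more than 30 mm (distance of any of amber_bottle, tube_rack, tip_box from where it was at the start of the episode above 0.03 m).
It also fails if it takes over 72 s, if anything falls off the work surface, if the arm or the gripper's body presses on something with over 40 N, if the wrist force passes 120 N, or if a joint passes its speed limit or range.

### The arm

A 6-joint arm with a two-finger parallel gripper is mounted at the origin on the work surface. World frame = base frame: x ahead of the robot, y to its left, z up, the work surface at z = 0. Lengths are in m, angles in rad, forces in N, time in s.
With the tool pointing down it reaches from about 0.3 to 0.875 m from the base axis. Payload 6.4 kg.
Tool frame: the origin (TCP) lies at the very end of the fingers, on their centre line; the grasp point (between the pads) lies grip_point_offset behind it (grip_point_offset is the distance from the TCP to the grasp point, in m); y points along the fingers, x is the direction in which the jaws open and shut, and the axes are right-handed (so a half turn about y gives the same grasp; the last joint's range is limited). The gripper opens to 85 mm and grips with 20 to 120 N. Pads are 22 mm wide; open, the fingers measure 114 mm over their backs; the gripper's body (76 mm by 85 mm) begins 54 mm behind the grasp point. The pads swing forward as they close: fully open they stand 13 mm farther back than shut.
Start: joints at [-1.46, 0.181, 1.607, -0, 1.354, -0.206], TCP at [0.179, -0.546, 0.231] pointing down, gripper open.
Joint ranges: [-2.99, 2.99], [-0.89, 2.07], [0.3, 2.58], [-1.14, 4.28], [0, 2.63], [-3.12, 3.12]. Speed limits (rad/s): [2.57, 2.57, 3.01, 3.14, 3.14, 3.14].

### API

Orientations are given as a unit quaternion [w, x, y, z].
In Python, from bench import get_obs, camera, camera_model, hand_in, grip_point_offset gives the robot as it stands.
- The arm moves only by the shell command python3 -m jog 'ROWS'. ROWS is JSON, a list of rows, each a list of 7 numbers: the shift along the tool's x, y, z in mm, then the turn, a rotation vector about the tool's x, y, z in degrees, then the gripper's target within -1 to 1 (shut at 1, half-way at 0, fully open at -1). In form: [[x, y, z, ax, ay, az, grip], ...]. A call has 1 to 8 rows; each row shifts and turns the commanded pose from where the row before left it, along the tool's axes as they then stand; what a row does not reach is not made up. A row lasts 1/12 s, in which the tool goes at most 41.7 mm and 7.16 degrees, less where a joint would pass 70% of its speed; a pose out of reach is approached as far as the arm can. A call is refused whole if a number of a shift passes 41.7 or a number of a turn 7.16, either way. A call with a gripper value outside its range is refused whole. The fingers move at their own pace and stop on an object; the grip force is fixed at half the most. Time passes only in rows, so rows that do not move let the fingers close. It gives the time, the measured TCP pose, the force and the opening at its end, in the units of the state.
- get_obs(): the state, without advancing time (a new reading comes with each control period).
- camera(name): name is "scene" or "top" or "wrist"; returns the picture (480x640x3 uint8, blue, green, red); there is no depth.
- camera_model(name): a dict with "K" (3x3 intrinsics, pixels), "pose" (4x4, takes a point from camera to world coordinates). Camera axes: x right, y down, z forward; pixel columns grow to the right and rows downward; lengths in m; the calibration is good to about 2 mm. A picture is of the moment at which its call begins: read the wrist's pose just before it. camera_model takes no time and is no camera call; for the wrist camera it gives the pose at the moment of the call.
- hand_in(): hands the job in, once; it reports no verdict.
The state is a dict: "time_s": time; "q": joint angles; "dq": joint speeds; "joint_efforts": joint torques, N m; "eef_pos": TCP position; "eef_rot": TCP orientation; "wrist_force": force on the tool from outside, world axes, zero at the start; "torque": the same for the moment, N m; "opening": opening from 0.0 (shut) to 1.0 (fully open).
Only numpy, scipy, OpenCV 4.12 (cv2) and the standard library are available. Lean on these libraries where they do the work, as an engineer would, in place of code of your own. Each camera call takes 0.05 s, during which the arm holds its last target.

## Working session

There is one attempt and no reset: what is moved stays moved. The work goes in short steps, Python scripts to look and compute and a shell command to move; the robot and the scene stay as the last step left them, time stands still between calls to the robot, and variables do not carry over. Pictures are saved under pics/ and viewed, and the job is handed in when it is done.

```bash
ls; mkdir -p pics
python3 - <<'E'
from bench import *
import cv2
print(get_obs()); print(grip_point_offset)
for n in ["scene","top","wrist"]:
    m=camera_model(n); print(n,m["K"],m["pose"])
    cv2.imwrite(f"pics/{n}0.png",camera(n))
E
```

```text
pics
{'time_s': 0.0, 'q': array([-1.46028059e+00,  1.81529831e-01,  1.60801766e+00,  2.21140194e-05,
        1.35381959e+00, -2.06282493e-01]), 'dq': array([ 1.55354724e-03, -4.15022196e-04,  4.84406249e-05,  5.45391021e-04,
       -3.05290793e-04, -1.32585249e-03]), 'joint_efforts': array([ 7.89882670e-04, -4.44874942e+01, -3.51331043e+01, -1.74842094e-04,
        9.16276738e-03,  1.58425593e-05]), 'eef_pos': array([ 0.17909693, -0.545806  ,  0.2303858 ]), 'eef_rot': array([ 0.57307757, -0.57213863,  0.41528917, -0.41445674]), 'wrist_force': array([-0.24486038,  0.45495259,  0.25224394]), 'torque': array([ 0.00783193, -0.01798346, -0.01810276]), 'opening': 0.9993518511811667}
0.0187
scene [[558.07423371   0.         318.27158574]
 [  0.         558.07423371 243.17836504]
 [  0.           0.           1.        ]] [[-0.79279747  0.31349704 -0.52267751  1.14917538]
 [ 0.609327    0.42721642 -0.66798708  0.73248345]
 [ 0.01388444 -0.84805999 -0.5297183   0.81933209]
 [ 0.          0.          0.          1.        ]]
top [[545.0434403    0.         307.88707642]
 [  0.         545.0434403  237.28156638]
 [  0.           0.           1.        ]] [[-0.03047935 -0.98326407  0.17961844  0.36475461]
 [-0.99953063  0.03053823 -0.00243793 -0.0374108 ]
 [-0.0030881  -0.17960843 -0.98373333  1.29286637]
 [ 0.          0.          0.          1.        ]]
wrist [[349.04872411   0.         316.26652358]
 [  0.         349.04872411 242.74801018]
 [  0.           0.           1.        ]] [[ 0.31077959 -0.90234558 -0.29864443  0.2552985 ]
 [-0.95048112 -0.29546879 -0.09635263 -0.51955607]
 [-0.00129674  0.31380032 -0.94948811  0.37340661]
 [ 0.          0.          0.          1.        ]]
```

View pics/scene0.png

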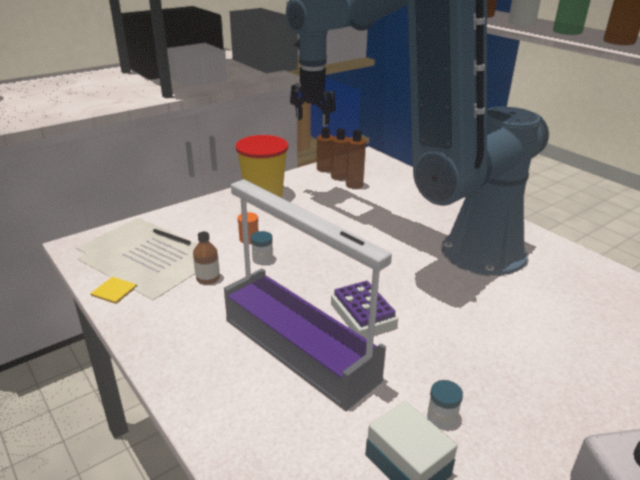

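View pics/top0.png

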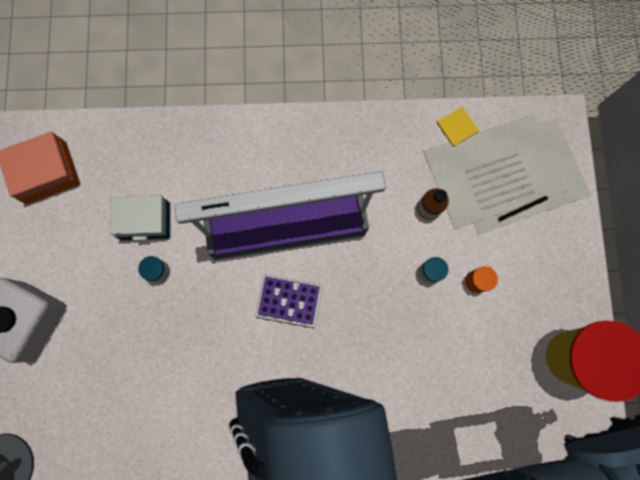

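View pics/wrist0.png

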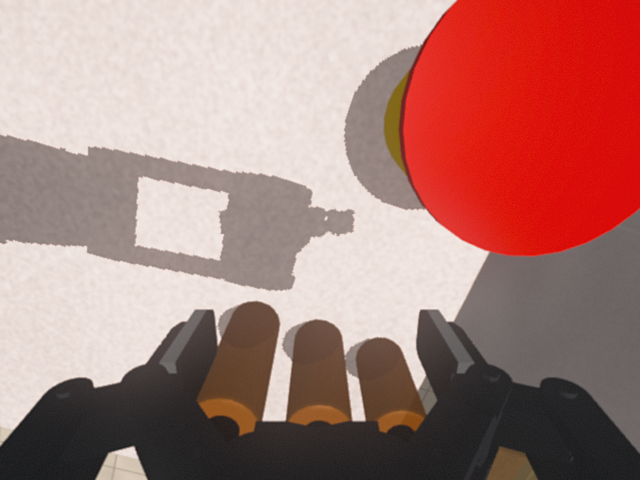

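The scene picture shows the shelf with one tin beside the tip box (445,400) and one near the bottle (262,247). The orange look-alike is at (248,228). I'll zoom in to get accurate pixel positions.

```bash
cat > h.py <<'E'
import numpy as np,cv2
from bench import *
from scipy.spatial.transform import Rotation as R
def back(n,u,v,z):
    m=camera_model(n);P=m["pose"];d=P[:3,:3]@np.linalg.inv(m["K"])@[u,v,1.];t=(z-P[2,3])/d[2];return P[:3,3]+t*d
def proj(n,p):
    m=camera_model(n);P=m["pose"];c=P[:3,:3].T@(np.asarray(p,float)-P[:3,3]);q=m["K"]@c;return q[:2]/q[2]
E
python3 - <<'E'
import cv2
t=cv2.imread('pics/top0.png')
cv2.imwrite('pics/topz1.png',cv2.resize(t[160:270,100:270],None,fx=4.5,fy=4.5,interpolation=cv2.INTER_CUBIC))
cv2.imwrite('pics/topz2.png',cv2.resize(t[160:300,340:510],None,fx=4.2,fy=4.2,interpolation=cv2.INTER_CUBIC))
s=cv2.imread('pics/scene0.png')
cv2.imwrite('pics/sz1.png',cv2.resize(s[180:410,215:400],None,fx=2.6,fy=2.6,interpolation=cv2.INTER_CUBIC))
E
```

```text
(no output)
```

View pics/topz1.png

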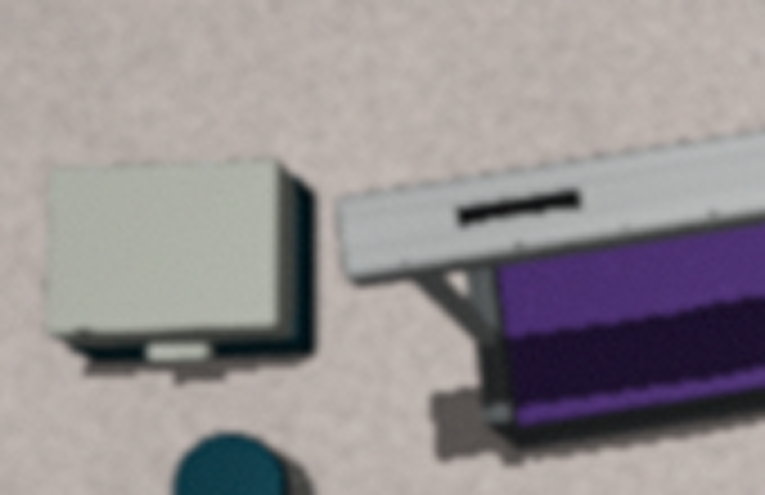

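View pics/topz2.png

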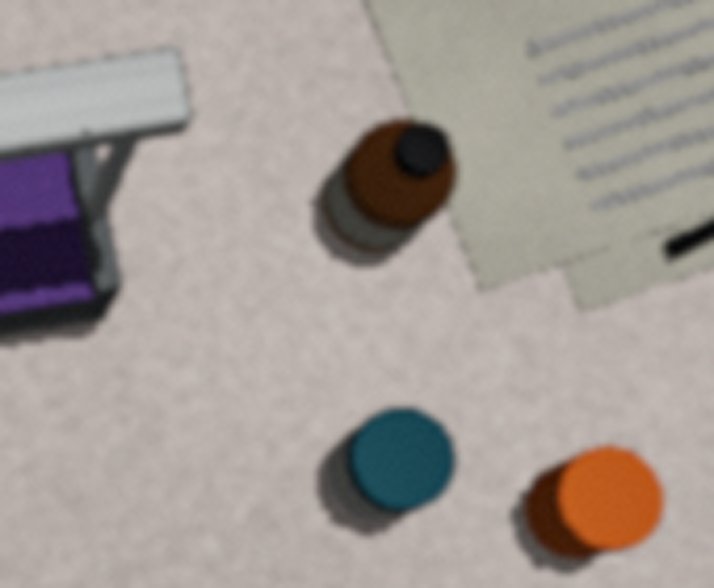

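View pics/sz1.png

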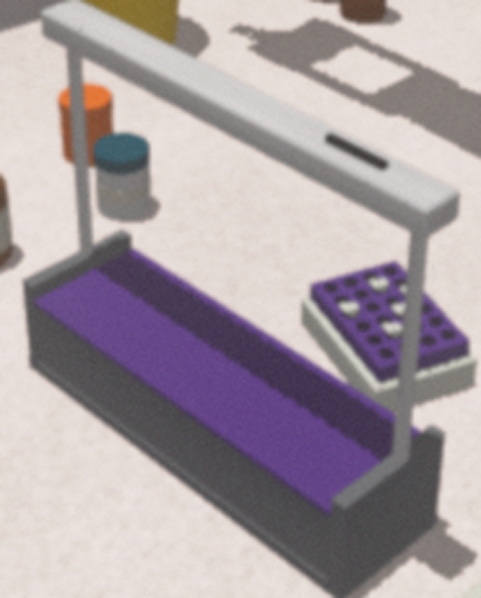

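Run:
```python
from h import *
from scipy.optimize import least_squares
obs=[("top",(214.4,254.2),(-.055,.168,.08)),("top",(362.6,229.5),(-.055,-.168,.08)),
("scene",(229.2,296.5),(.055,-.168,.08)),("scene",(341.9,376.2),(.055,.168,.08)),
("top",(100+486/4.5,160+424/4.5),(-.055,.183,.094)),
]
def w(x,p): c,s=np.cos(x[2]),np.sin(x[2]); return [x[0]+c*p[0]-s*p[1],x[1]+s*p[0]+c*p[1],p[2]]
f=lambda x:np.concatenate([proj(n,w(x,p))-np.array(o) for n,o,p in obs])
r=least_squares(f,[.6,0,0]); print(r.x,np.degrees(r.x[2]),r.fun.reshape(-1,2).round(1))
# bar check: mid lines at z=.324
for uv in [(338/4.5+100,160+200/4.5),(350/4.5+100,160+282/4.5),(340+178/4.2,160+48/4.2),(340+188/4.2,160+125/4.2)]:
    p=back("top",*uv,.324); c,s=np.cos(r.x[2]),np.sin(r.x[2]); d=p[:2]-r.x[:2]; print("bar",p,[c*d[0]+s*d[1],-s*d[0]+c*d[1]])
t=cv2.imread('pics/top0.png');hsv=cv2.cvtColor(t,cv2.COLOR_BGR2HSV)
m=cv2.inRange(hsv,(85,90,40),(110,255,255))
n,l,st,ce=cv2.connectedComponentsWithStats(m)
for i in range(1,n):
    if st[i,4]>300: print(st[i],ce[i],back("top",*ce[i],.072))
s_=cv2.imread('pics/scene0.png');hsv=cv2.cvtColor(s_,cv2.COLOR_BGR2HSV)
m=cv2.inRange(hsv,(85,90,40),(110,255,255))
n,l,st,ce=cv2.connectedComponentsWithStats(m)
for i in range(1,n):
    if 150<st[i,4]<3000: print("sc",st[i],ce[i],back("scene",*ce[i],.066))
```

```text
[0.63079565 0.01150349 0.13735075] 7.8696180553437385 [[ 0.3  0.3]
 [-1.1  0.5]
 [-1.7 -1.2]
 [-0.2 -0.3]
 [-1.1  0.5]]
bar [0.61020207 0.2009928  0.324     ] [np.float64(0.005545104388020458), np.float64(0.19052440500631354)]
bar [0.57598376 0.19569316 0.324     ] [np.float64(-0.029076564694257522), np.float64(0.18995982045253382)]
bar [ 0.66096697 -0.18110025  0.324     ] [np.float64(0.00351600391385639), np.float64(-0.19492086878872023)]
bar [ 0.62589623 -0.18354229  0.324     ] [np.float64(-0.03155881472720057), np.float64(-0.1925380505433347)]
[139 257  25  24 455] [150.83956044 268.25934066] [0.52767149 0.31579844 0.072     ]
[423 258  25  24 450] [434.82222222 269.14444444] [ 0.50591455 -0.32384755  0.072     ]
sc [ 486   34   32   76 1708] [498.83196721  69.12822014] [-1.38456046 -1.01286285  0.066     ]
sc [432 382  29  21 417] [446.23501199 391.9616307 ] [0.52771192 0.31772082 0.066     ]
```

```bash
cat >> h.py <<'E'
SH=np.array([.629,.0113]);PSI=np.radians(7.85)
def shw(x,y,z=0,h=None): # shelf coords (z above sheet) -> world
    c,s=np.cos(PSI),np.sin(PSI);return np.array([SH[0]+c*x-s*y,SH[1]+s*x+c*y,.08+z])
def tosh(p):
    c,s=np.cos(PSI),np.sin(PSI);d=np.asarray(p)[:2]-SH;return np.array([c*d[0]+s*d[1],-s*d[0]+c*d[1],p[2]-.08])*1000
def cur():
    o=get_obs();return o["eef_pos"],R.from_quat(np.roll(o["eef_rot"],-1)),o
def ori(psi,t,sg=1):
    d=np.array([np.cos(psi),np.sin(psi),0]);y=np.sin(t)*d-np.cos(t)*np.array([0,0,1]);x=sg*np.array([-d[1],d[0],0]);return R.from_matrix(np.c_[x,y,np.cross(x,y)])
def plan(p,Rt,N=None,start=None):
    p0,R0,_=cur()
    if start: p0,R0=start
    w=(R0.inv()*Rt).as_rotvec(); dp=R0.inv().apply(np.asarray(p)-p0)
    n=1 if N is None else N
    while 1:
        S=sum((R.from_rotvec(w/n*k).as_matrix() for k in range(n)));v=np.linalg.solve(S,dp)
        if N or (np.linalg.norm(v)<.0405 and np.degrees(np.linalg.norm(w))/n<7): break
        n+=1
    print("rows",n,"shift",(v*1000).round(1),"turn",np.degrees(w/n).round(2))
    return p,Rt
E
python3 - <<'E'
from h import *
p,r,o=cur();print(r.as_matrix().round(3))
c=camera_model("wrist")["pose"][:3,3];print("cam in tool",r.inv().apply(c-p))
for sg in(1,-1):
    plan(np.array([.45,-.1,.28]),ori(PSI,np.radians(40),sg))
E
```

```text
[[ 0.312 -0.     0.95 ]
 [-0.95   0.001  0.312]
 [-0.001 -1.     0.   ]]
cam in tool [-0.00150003 -0.14291159  0.0806761 ]
rows 25 shift [20.1 -5.7 23. ] turn [-0.21 -6.4  -2.33]
rows 14 shift [-26.5   4.9  26.6] turn [ 2.85  0.7  -0.26]
```

```bash
cat >> h.py <<'E'
def sim(rows,start=None):
    p,r,_=cur()
    if start:p,r=start
    p=np.array(p)
    for k in rows:
        p=p+r.apply(np.array(k[:3])/1000);r=r*R.from_rotvec(np.radians(k[3:6]));print(p.round(3),r.as_matrix()[:,1].round(2))
    return p,r
E
python3 - <<'E'
from h import *
s=sim([[0,-30,0,0,0,0,0]]*4)
w=plan(np.array([.46,-.08,.30]),ori(PSI,np.radians(40),1),start=s)
sim([[19.5,-2.9,23.0,-.21,-6.4,-2.33]]*25,s)
E
```

```text
[ 0.179 -0.546  0.261] [-0.  0. -1.]
[ 0.179 -0.546  0.291] [-0.  0. -1.]
[ 0.179 -0.546  0.321] [-0.  0. -1.]
[ 0.179 -0.546  0.351] [-0.  0. -1.]
rows 25 shift [19.  -2.2 25.2] turn [-0.21 -6.4  -2.33]
[ 0.207 -0.557  0.353] [ 0.01 -0.04 -1.  ]
[ 0.236 -0.566  0.357] [ 0.03 -0.08 -1.  ]
[ 0.266 -0.57   0.361] [ 0.05 -0.11 -0.99]
[ 0.296 -0.571  0.366] [ 0.07 -0.14 -0.99]
[ 0.325 -0.569  0.37 ] [ 0.1  -0.17 -0.98]
[ 0.355 -0.563  0.375] [ 0.13 -0.2  -0.97]
[ 0.383 -0.554  0.38 ] [ 0.16 -0.22 -0.96]
[ 0.41  -0.541  0.384] [ 0.19 -0.24 -0.95]
[ 0.436 -0.525  0.389] [ 0.23 -0.25 -0.94]
[ 0.459 -0.507  0.393] [ 0.27 -0.26 -0.93]
[ 0.481 -0.485  0.396] [ 0.31 -0.27 -0.91]
[ 0.5   -0.462  0.398] [ 0.35 -0.27 -0.9 ]
[ 0.516 -0.436  0.4  ] [ 0.38 -0.26 -0.89]
[ 0.529 -0.409  0.401] [ 0.42 -0.25 -0.87]
[ 0.538 -0.38   0.401] [ 0.46 -0.24 -0.86]
[ 0.545 -0.351  0.399] [ 0.49 -0.22 -0.84]
[ 0.548 -0.321  0.397] [ 0.52 -0.2  -0.83]
[ 0.548 -0.29   0.393] [ 0.55 -0.17 -0.82]
[ 0.545 -0.261  0.389] [ 0.57 -0.14 -0.81]
[ 0.538 -0.232  0.383] [ 0.59 -0.11 -0.8 ]
[ 0.529 -0.204  0.375] [ 0.61 -0.07 -0.79]
[ 0.516 -0.178  0.367] [ 0.62 -0.03 -0.78]
[ 0.501 -0.153  0.357] [ 0.63  0.01 -0.77]
[ 0.483 -0.131  0.347] [ 0.64  0.05 -0.77]
[ 0.463 -0.112  0.335] [ 0.64  0.09 -0.77]
```

```bash
python3 -m jog '[[0,-30,0,0,0,0,1],[0,-30,0,0,0,0,1],[0,-30,0,0,0,0,1],[0,-30,0,0,0,0,1],[19,-2.2,25.2,-0.21,-6.4,-2.33,1],[19,-2.2,25.2,-0.21,-6.4,-2.33,1],[19,-2.2,25.2,-0.21,-6.4,-2.33,1],[19,-2.2,25.2,-0.21,-6.4,-2.33,1]]'
```

```text
time_s: 0.82
eef_pos: [0.3037, -0.5663, 0.363]
eef_rot: [-0.611, 0.687, -0.231, 0.318]
wrist_force: [0.5, -0.9, 0.5]
opening: -0.003
```

```bash
python3 -m jog '[[19,-2.2,25.2,-0.21,-6.4,-2.33,1],[19,-2.2,25.2,-0.21,-6.4,-2.33,1],[19,-2.2,25.2,-0.21,-6.4,-2.33,1],[19,-2.2,25.2,-0.21,-6.4,-2.33,1],[19,-2.2,25.2,-0.21,-6.4,-2.33,1],[19,-2.2,25.2,-0.21,-6.4,-2.33,1],[19,-2.2,25.2,-0.21,-6.4,-2.33,1],[19,-2.2,25.2,-0.21,-6.4,-2.33,1]]'; python3 -c "
from h import *
print(get_obs()['q']);plan(np.array([.46,-.08,.30]),ori(PSI,np.radians(40),1))"
```

```text
time_s: 1.48
eef_pos: [0.5123, -0.4396, 0.3867]
eef_rot: [-0.583, 0.792, 0.161, 0.08]
wrist_force: [-0.6, -0.7, 1.3]
opening: 0.001
[-0.9445779   0.01483561  1.54198218  0.1364335   1.14997189 -1.0902036 ]
rows 13 shift [18.9 -2.3 25.2] turn [-0.21 -6.37 -2.32]
```

```bash
python3 -m jog '[[19,-2.2,25.2,-0.21,-6.4,-2.33,1],[19,-2.2,25.2,-0.21,-6.4,-2.33,1],[19,-2.2,25.2,-0.21,-6.4,-2.33,1],[19,-2.2,25.2,-0.21,-6.4,-2.33,1],[19,-2.2,25.2,-0.21,-6.4,-2.33,1],[19,-2.2,25.2,-0.21,-6.4,-2.33,1],[19,-2.2,25.2,-0.21,-6.4,-2.33,1],[19,-2.2,25.2,-0.21,-6.4,-2.33,1]]'; python3 -c "
from h import *
print(get_obs()['q']);s=plan(shw(-.13,-.12,.20),ori(PSI,np.radians(40),1)); plan(shw(0,-.12,.03),s[1],start=s)"
```

```text
time_s: 2.15
eef_pos: [0.5429, -0.1986, 0.3569]
eef_rot: [-0.425, 0.722, 0.517, -0.176]
wrist_force: [0.8, 0.3, 1.0]
opening: 0.003
[-0.74532809 -0.31631181  1.95256708  0.40629823  0.97710451 -1.97034721]
rows 5 shift [11.6  8.2 16.9] turn [-0.2  -6.32 -2.3 ]
rows 6 shift [ 0.  35.6  1.6] turn [0. 0. 0.]
```

```bash
python3 -m jog '[[11.6,8.2,16.9,-0.2,-6.32,-2.3,1],[11.6,8.2,16.9,-0.2,-6.32,-2.3,1],[11.6,8.2,16.9,-0.2,-6.32,-2.3,1],[11.6,8.2,16.9,-0.2,-6.32,-2.3,1],[11.6,8.2,16.9,-0.2,-6.32,-2.3,1],[0,0,0,0,0,0,1]]'; python3 -c "
from h import *
print(get_obs()['q'],tosh(cur()[0]));s=plan(shw(0,-.11,.02),ori(PSI,np.radians(40),1))"
```

```text
time_s: 2.65
eef_pos: [0.5146, -0.1246, 0.2761]
eef_rot: [-0.281, 0.594, 0.683, -0.319]
wrist_force: [-0.1, -0.4, -1.0]
opening: -0.001
[-0.8008545  -0.35501211  2.16062849  0.66394735  0.99619124 -2.77930203] [-131.85312419 -118.99613445  196.05150903]
rows 6 shift [ 1.4 36.6  1.9] turn [-0.05 -0.04  0.04]
```

```bash
python3 -m jog '[[1.4,36.6,1.9,0,0,0,1],[1.4,36.6,1.9,0,0,0,1],[1.4,36.6,1.9,0,0,0,1],[1.4,36.6,1.9,0,0,0,1],[1.4,36.6,1.9,0,0,0,1],[1.4,30,1.9,0,0,0,1],[0,0,0,0,0,0,1],[0,0,0,0,0,0,1]]'; python3 -c "
from h import *
import cv2
print(get_obs()['q'],tosh(cur()[0]),get_obs()['wrist_force']);s=plan(shw(0,-.11,.005),ori(PSI,np.radians(40),1))
cv2.imwrite('pics/scene1.png',camera('scene'))"
```

```text
time_s: 3.32
eef_pos: [0.6429, -0.1008, 0.1079]
eef_rot: [-0.282, 0.597, 0.681, -0.317]
wrist_force: [-0.1, 0.5, 1.0]
opening: 0.002
[-0.54360079  0.21935693  2.02600496  0.94746377  0.5189076  -2.9960518 ] [  -1.55682646 -112.98843549   27.9374935 ] [-0.1365201   0.51460492  0.99250143]
rows 1 shift [ 2.8 18.6 13.5] turn [-0.21 -0.6  -0.  ]
```

View pics/scene1.png

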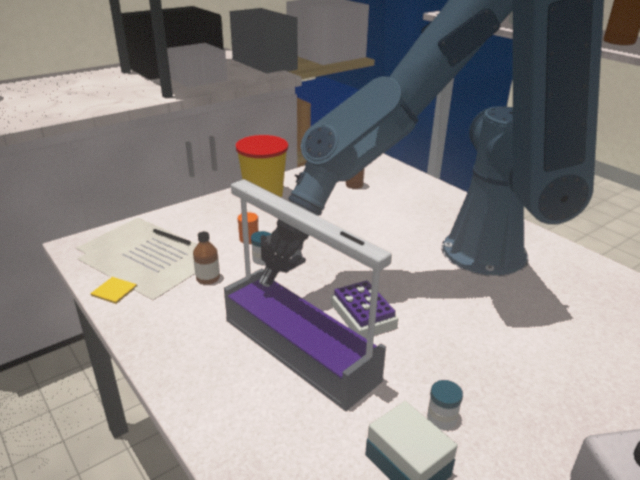

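```bash
python3 -m jog '[[9,9.6,7.5,0,-0.6,0,1],[9,9.6,6.5,-0.2,0,0,1],[0,0,0,0,0,0,1],[0,0,0,0,0,0,1]]'; python3 -c "
from h import *
print(get_obs()['q'],tosh(cur()[0]),get_obs()['wrist_force']);s=plan(shw(0,-.09,.0),ori(PSI,np.radians(40),1))"
```

```text
time_s: 3.7
eef_pos: [0.6425, -0.0841, 0.0884]
eef_rot: [-0.274, 0.597, 0.683, -0.318]
wrist_force: [-0.7, 0.3, 0.5]
opening: 0.0
[-0.51212786  0.25165508  2.04699787  1.04436981  0.46534515 -3.09261836] [  0.3540571  -96.37058337   8.40432797] [-0.65754571  0.33049066  0.52173299]
rows 1 shift [6.4 6.2 5.7] turn [ 0.28  0.21 -0.21]
```

```bash
python3 -m jog '[[0,-6,-5,0,5,4.2,1],[0,0,0,0,5,4.2,1],[0,0,0,0,5,4.2,1],[0,0,0,0,5,4.2,1],[0,0,0,0,0,0,1]]'; python3 -c "
from h import *
print(get_obs()['q'],tosh(cur()[0]),get_obs()['wrist_force'],cur()[1].as_matrix().round(2));s=plan(shw(0,-.09,.005),ori(np.radians(-18),np.radians(40),1))"
```

```text
time_s: 4.12
eef_pos: [0.6398, -0.0846, 0.0932]
eef_rot: [-0.325, 0.692, 0.582, -0.277]
wrist_force: [-0.5, -0.5, 0.1]
opening: 0.0
[-0.37961984  0.21753017  2.06757231  0.62611456  0.21970202 -2.3520171 ] [ -2.43474995 -96.43851919  13.19037767] [-0.48864843 -0.45599808  0.13065731] [[ 0.17  0.62 -0.76]
 [ 0.99 -0.11  0.13]
 [-0.01 -0.77 -0.63]]
rows 2 shift [3.5 3.2 2.5] turn [-0.29  3.29  2.51]
```

```bash
python3 -c "
from h import *
s=plan(shw(0,-.09,.006),ori(np.radians(-5),np.radians(35),1),N=2)"
```

```text
rows 2 shift [3.5 3.  2. ] turn [ 2.19 -1.79 -1.56]
```

```bash
python3 -m jog '[[3.5,3,2,2.2,-1.8,-1.56,1],[3.5,3,2,2.2,-1.8,-1.56,1],[0,0,0,0,0,0,1],[0,0,0,0,0,0,1]]'
cat > s.py <<'E'
from h import *
p,r,o=cur();print(o['q'].round(2),tosh(p).round(1),o['wrist_force'].round(2),r.as_matrix()[:,1].round(3))
E
python3 s.py
```

```text
time_s: 4.45
eef_pos: [0.6415, -0.079, 0.0851]
eef_rot: [-0.34, 0.654, 0.6, -0.313]
wrist_force: [-0.6, -0.3, -0.0]
opening: -0.001
[-0.39  0.24  2.02  0.54  0.34 -2.34] [  0.  -91.1   5.1] [-0.61 -0.31 -0.03] [ 0.571 -0.05  -0.819]
```

```bash
python3 -m jog '[[0,2.45,1.7,0,0,0,1],[0,0,0,0,0,0,1]]';python3 -m jog '[[0,1.6,1.15,0,0,0,1],[0,0,0,0,0,0,1]]'; python3 s.py
```

```text
time_s: 4.62
eef_pos: [0.6403, -0.0781, 0.0805]
eef_rot: [-0.341, 0.653, 0.599, -0.313]
wrist_force: [0.5, -0.9, 1.1]
opening: -0.001
time_s: 4.78
eef_pos: [0.6404, -0.078, 0.0784]
eef_rot: [-0.341, 0.653, 0.599, -0.313]
wrist_force: [0.4, -2.8, 3.7]
opening: 0.0
[-0.39  0.25  2.02  0.56  0.33 -2.36] [ -0.9 -90.   -1.6] [ 0.43 -2.78  3.7 ] [ 0.569 -0.049 -0.821]
```

```bash
python3 -m jog '[[0,1.6,1.15,0,0,0,1],[0,0,0,0,0,0,1]]'; python3 s.py
```

```text
time_s: 4.95
eef_pos: [0.6404, -0.078, 0.0765]
eef_rot: [-0.341, 0.653, 0.599, -0.313]
wrist_force: [-1.2, -2.1, 4.5]
opening: 0.002
[-0.39  0.26  2.02  0.56  0.33 -2.37] [ -0.9 -90.   -3.5] [-1.21 -2.08  4.45] [ 0.569 -0.049 -0.821]
```

```bash
python3 -m jog '[[0,-8.2,-5.7,0,0,0,1],[19.5,-2.55,3.65,0,0,0,1],[0,2.9,2,0,0,0,1],[0,0,0,0,0,0,1]]'; python3 s.py;python3 -m jog '[[0,0.8,0.57,0,0,0,1],[0,0,0,0,0,0,1]]'; python3 s.py
```

```text
time_s: 5.28
eef_pos: [0.6362, -0.0561, 0.0812]
eef_rot: [-0.342, 0.651, 0.6, -0.315]
wrist_force: [-0.9, 1.2, 0.7]
opening: -0.002
[-0.35  0.24  2.03  0.5   0.32 -2.27] [ -2.1 -67.8   1.2] [-0.94  1.19  0.7 ] [ 0.566 -0.046 -0.823]
time_s: 5.45
eef_pos: [0.6369, -0.0576, 0.0809]
eef_rot: [-0.342, 0.652, 0.599, -0.314]
wrist_force: [-1.0, 1.4, 1.9]
opening: -0.001
[-0.35  0.24  2.03  0.5   0.32 -2.27] [ -1.6 -69.3   0.9] [-1.03  1.39  1.89] [ 0.567 -0.048 -0.822]
```

```bash
python3 -m jog '[[0,-5,-3.5,0,0,0,1],[19.5,-2.55,3.65,0,0,0,1],[0,3.4,2.4,0,0,0,1],[0,0,0,0,0,0,1]]'; python3 s.py;python3 -m jog '[[0,0.8,0.57,0,0,0,1],[0,0,0,0,0,0,1]]'; python3 s.py
```

```text
time_s: 5.78
eef_pos: [0.634, -0.0376, 0.083]
eef_rot: [-0.342, 0.652, 0.6, -0.314]
wrist_force: [0.4, 0.6, -0.0]
opening: -0.002
[-0.31  0.23  2.04  0.44  0.31 -2.18] [ -1.7 -49.1   3. ] [ 0.36  0.57 -0.04] [ 0.567 -0.048 -0.822]
time_s: 5.95
eef_pos: [0.6345, -0.0385, 0.0824]
eef_rot: [-0.341, 0.653, 0.599, -0.314]
wrist_force: [-0.5, 0.1, -0.3]
opening: 0.005
[-0.31  0.23  2.04  0.44  0.31 -2.18] [ -1.3 -50.1   2.4] [-0.47  0.11 -0.26] [ 0.568 -0.049 -0.822]
```

```bash
python3 -m jog '[[0,-5,-3.5,0,0,0,1],[19.5,-2.55,3.65,0,0,0,1],[0,3.4,2.4,0,0,0,1],[0,0,0,0,0,0,1]]'; python3 s.py;python3 -m jog '[[0,0.8,0.57,0,0,0,1],[0,0,0,0,0,0,1]]'; python3 s.py
```

```text
time_s: 6.28
eef_pos: [0.6313, -0.0177, 0.0841]
eef_rot: [-0.341, 0.652, 0.6, -0.314]
wrist_force: [-0.7, 0.5, 0.5]
opening: -0.001
[-0.27  0.22  2.05  0.37  0.3  -2.08] [ -1.7 -29.1   4.1] [-0.75  0.48  0.5 ] [ 0.567 -0.048 -0.822]
time_s: 6.45
eef_pos: [0.6318, -0.0187, 0.0835]
eef_rot: [-0.341, 0.653, 0.599, -0.314]
wrist_force: [-1.0, 0.4, 0.5]
opening: -0.002
[-0.27  0.22  2.05  0.37  0.29 -2.08] [ -1.4 -30.1   3.5] [-1.02  0.43  0.52] [ 0.568 -0.049 -0.822]
```

```bash
python3 -m jog '[[0,1.6,1.15,0,0,0,1],[0,0,0,0,0,0,1]]'; python3 s.py;python3 -m jog '[[0,1.6,1.15,0,0,0,1],[0,0,0,0,0,0,1]]'; python3 s.py
```

```text
time_s: 6.62
eef_pos: [0.6319, -0.0187, 0.0817]
eef_rot: [-0.341, 0.653, 0.599, -0.314]
wrist_force: [0.6, -0.7, 1.6]
opening: -0.0
[-0.27  0.22  2.05  0.38  0.29 -2.09] [ -1.2 -30.1   1.7] [ 0.58 -0.72  1.63] [ 0.568 -0.049 -0.821]
time_s: 6.78
eef_pos: [0.632, -0.0186, 0.0798]
eef_rot: [-0.341, 0.653, 0.599, -0.313]
wrist_force: [-1.0, -1.4, 1.9]
opening: -0.001
[-0.27  0.23  2.05  0.38  0.29 -2.09] [ -1.1 -30.   -0.2] [-0.96 -1.43  1.92] [ 0.569 -0.049 -0.821]
```

```bash
python3 -m jog '[[0,-5.7,-4,0,0,0,1],[19.5,-2.55,3.65,0,0,0,1],[0,4,2.8,0,0,0,1],[0,0,0,0,0,0,1]]'; python3 s.py;python3 -m jog '[[0,1.2,0.85,0,0,0,1],[0,0,0,0,0,0,1]]'; python3 s.py
```

```text
time_s: 7.12
eef_pos: [0.6299, 0.0026, 0.0833]
eef_rot: [-0.34, 0.653, 0.6, -0.313]
wrist_force: [-1.9, 3.5, 6.1]
opening: 0.0
[-0.23  0.22  2.05  0.3   0.28 -1.98] [-0.3 -8.8  3.3] [-1.91  3.46  6.09] [ 0.571 -0.048 -0.82 ]
time_s: 7.28
eef_pos: [0.6302, 0.0026, 0.0829]
eef_rot: [-0.34, 0.653, 0.601, -0.313]
wrist_force: [-11.9, 6.5, 21.8]
opening: 0.001
[-0.23  0.22  2.05  0.31  0.28 -1.98] [ 0.  -8.8  2.9] [-11.94   6.53  21.8 ] [ 0.571 -0.047 -0.819]
```

```bash
python3 -m jog '[[0,1.2,0.85,0,0,0,1],[0,0,0,0,0,0,1]]'; python3 s.py
```

```text
time_s: 7.45
eef_pos: [0.6305, 0.0027, 0.0827]
eef_rot: [-0.339, 0.653, 0.601, -0.312]
wrist_force: [-23.1, 7.4, 36.0]
opening: 0.0
[-0.23  0.22  2.05  0.31  0.27 -1.99] [ 0.3 -8.8  2.7] [-23.07   7.43  35.97] [ 0.573 -0.047 -0.818]
```

That press read about 43 N in total at the wrist (36 N vertical), so I stepped too far once I'd hit the firm spot. It may have passed the 40 N limit. I'll lift off now and probe the edges much more lightly.

```bash
python3 -m jog '[[0,-5.7,-4,0,0,0,1],[0,0,0,0,0,0,1]]'; python3 s.py
```

```text
time_s: 7.62
eef_pos: [0.6295, 0.0017, 0.0873]
eef_rot: [-0.34, 0.653, 0.6, -0.313]
wrist_force: [0.1, 0.5, 0.5]
opening: 0.003
[-0.23  0.21  2.05  0.29  0.29 -1.97] [-0.8 -9.6  7.3] [0.11 0.51 0.52] [ 0.57  -0.048 -0.82 ]
```

```bash
python3 -m jog '[[14.6,-1.9,2.7,0,0,0,1],[14.6,-1.9,2.7,0,0,0,1],[0,2.5,1.7,0,0,0,1],[0,0,0,0,0,0,1]]'; python3 s.py;python3 -m jog '[[0,0.8,0.57,0,0,0,1],[0,0,0,0,0,0,1]]'; python3 s.py
```

```text
time_s: 7.95
eef_pos: [0.6253, 0.0321, 0.0833]
eef_rot: [-0.34, 0.652, 0.6, -0.314]
wrist_force: [-2.2, 4.2, 5.8]
opening: 0.001
[-0.16  0.21  2.06  0.17  0.27 -1.8 ] [-0.8 21.1  3.3] [-2.25  4.24  5.79] [ 0.57  -0.048 -0.821]
time_s: 8.12
eef_pos: [0.6256, 0.032, 0.083]
eef_rot: [-0.34, 0.652, 0.6, -0.313]
wrist_force: [-9.4, 6.4, 15.9]
opening: -0.002
[-0.16  0.21  2.06  0.17  0.27 -1.8 ] [-0.6 20.9  3. ] [-9.37  6.44 15.87] [ 0.57  -0.047 -0.82 ]
```

```bash
python3 -m jog '[[0,-4.1,-2.85,0,0,0,1],[19.5,-2.55,3.65,0,0,0,1],[0,3.1,2.2,0,0,0,1],[0,0,0,0,0,0,1]]'; python3 s.py;python3 -m jog '[[0,0.4,0.3,0,0,0,1],[0,0,0,0,0,0,1]]'; python3 s.py
```

```text
time_s: 8.45
eef_pos: [0.6213, 0.0515, 0.0818]
eef_rot: [-0.341, 0.652, 0.6, -0.315]
wrist_force: [0.4, 0.8, 1.8]
opening: -0.0
[-0.12  0.21  2.06  0.07  0.26 -1.67] [-2.1 40.9  1.8] [0.41 0.78 1.85] [ 0.567 -0.048 -0.822]
time_s: 8.62
eef_pos: [0.6217, 0.0507, 0.0819]
eef_rot: [-0.342, 0.652, 0.599, -0.314]
wrist_force: [-1.0, 1.1, 1.3]
opening: -0.003
[-0.12  0.21  2.06  0.07  0.26 -1.67] [-1.8 40.   1.9] [-1.02  1.07  1.26] [ 0.567 -0.048 -0.822]
```

```bash
python3 -m jog '[[0,-4.1,-2.85,0,0,0,1],[-9.75,1.3,-1.85,0,0,0,1],[0,2.4,1.7,0,0,0,1],[0,0,0,0,0,0,1]]'; python3 s.py;python3 -m jog '[[0,0.5,0.35,0,0,0,1],[0,0,0,0,0,0,1]]'; python3 s.py
```

```text
time_s: 8.95
eef_pos: [0.6231, 0.0406, 0.0842]
eef_rot: [-0.342, 0.653, 0.599, -0.314]
wrist_force: [0.5, -1.3, 0.5]
opening: 0.004
[-0.14  0.21  2.06  0.12  0.27 -1.73] [-1.8 29.8  4.2] [ 0.53 -1.29  0.53] [ 0.567 -0.049 -0.822]
time_s: 9.12
eef_pos: [0.6231, 0.0413, 0.0837]
eef_rot: [-0.342, 0.652, 0.599, -0.314]
wrist_force: [-0.9, -0.6, 0.7]
opening: 0.001
[-0.14  0.21  2.06  0.12  0.27 -1.73] [-1.8 30.6  3.7] [-0.9  -0.56  0.69] [ 0.568 -0.048 -0.822]
```

```bash
python3 -m jog '[[0,0.8,0.6,0,0,0,1],[0,0,0,0,0,0,1]]'; python3 s.py
```

```text
time_s: 9.28
eef_pos: [0.6232, 0.0415, 0.0828]
eef_rot: [-0.341, 0.652, 0.599, -0.314]
wrist_force: [-0.1, 0.5, 0.8]
opening: -0.001
[-0.14  0.21  2.06  0.12  0.27 -1.73] [-1.6 30.7  2.8] [-0.07  0.48  0.84] [ 0.568 -0.048 -0.822]
```

```bash
python3 -m jog '[[0,0.8,0.6,0,0,0,1],[0,0,0,0,0,0,1]]'; python3 s.py; python3 -m jog '[[0,-4.1,-2.85,0,0,0,1],[-4.9,0.65,-0.9,0,0,0,1],[0,2.4,1.7,0,0,0,1],[0,0.8,0.6,0,0,0,1],[0,0,0,0,0,0,1]]'; python3 s.py
```

```text
time_s: 9.45
eef_pos: [0.6233, 0.0415, 0.0819]
eef_rot: [-0.341, 0.652, 0.6, -0.314]
wrist_force: [-1.1, 0.5, 1.7]
opening: 0.001
[-0.14  0.21  2.06  0.12  0.26 -1.73] [-1.5 30.7  1.9] [-1.05  0.46  1.67] [ 0.568 -0.048 -0.821]
time_s: 9.87
eef_pos: [0.6242, 0.0362, 0.0833]
eef_rot: [-0.341, 0.653, 0.599, -0.313]
wrist_force: [-1.3, -1.3, 3.6]
opening: -0.001
[-0.15  0.21  2.06  0.14  0.27 -1.76] [-1.3 25.3  3.3] [-1.34 -1.35  3.59] [ 0.569 -0.049 -0.821]
```

```bash
python3 -m jog '[[0,-4.1,-2.85,0,0,0,1],[-14.6,1.9,-2.7,0,0,0,1],[-14.6,1.9,-2.7,0,0,0,1],[-14.6,1.9,-2.7,0,0,0,1],[0,0,0,0,0,0,1],[0,2.4,1.7,0,0,0,1],[0,0.8,0.6,0,0,0,1],[0,0,0,0,0,0,1]]'; python3 s.py
```

```text
time_s: 10.53
eef_pos: [0.6294, -0.0073, 0.0833]
eef_rot: [-0.342, 0.652, 0.599, -0.314]
wrist_force: [-0.6, 0.2, 0.4]
opening: -0.003
[-0.25  0.21  2.05  0.33  0.29 -2.03] [ -2.2 -18.5   3.3] [-0.65  0.21  0.37] [ 0.567 -0.048 -0.822]
```

```bash
python3 -m jog '[[0,0.8,0.6,0,0,0,1],[0,0,0,0,0,0,1]]'; python3 s.py; python3 -m jog '[[0,-4.1,-2.85,0,0,0,1],[4.9,-0.65,0.9,0,0,0,1],[0,3.2,2.3,0,0,0,1],[0,0,0,0,0,0,1]]'; python3 s.py
```

```text
time_s: 10.7
eef_pos: [0.6297, -0.0074, 0.0827]
eef_rot: [-0.341, 0.652, 0.6, -0.314]
wrist_force: [-1.1, -0.2, 1.7]
opening: -0.001
[-0.25  0.22  2.05  0.34  0.29 -2.03] [ -1.9 -18.6   2.7] [-1.1  -0.2   1.69] [ 0.568 -0.048 -0.822]
time_s: 11.03
eef_pos: [0.6289, -0.0027, 0.0837]
eef_rot: [-0.341, 0.652, 0.6, -0.314]
wrist_force: [0.2, 0.3, 0.6]
opening: -0.002
[-0.24  0.21  2.05  0.31  0.29 -2.  ] [ -2.  -13.9   3.7] [0.17 0.27 0.58] [ 0.568 -0.048 -0.822]
```

```bash
python3 -m jog '[[0,0.8,0.6,0,0,0,1],[0,0,0,0,0,0,1]]'; python3 s.py
```

```text
time_s: 11.2
eef_pos: [0.6292, -0.0031, 0.083]
eef_rot: [-0.341, 0.652, 0.599, -0.314]
wrist_force: [-0.9, 0.1, 2.6]
opening: 0.002
[-0.24  0.22  2.05  0.32  0.28 -2.  ] [ -1.8 -14.3   3. ] [-0.85  0.1   2.57] [ 0.568 -0.048 -0.822]
```

```bash
python3 -m jog '[[0,0.6,0.45,0,0,0,1],[0,0,0,0,0,0,1]]'; python3 s.py
```

```text
time_s: 11.37
eef_pos: [0.6295, -0.0033, 0.0828]
eef_rot: [-0.341, 0.653, 0.6, -0.313]
wrist_force: [-2.9, 1.1, 5.6]
opening: -0.004
[-0.24  0.22  2.05  0.32  0.28 -2.  ] [ -1.5 -14.5   2.8] [-2.88  1.06  5.59] [ 0.569 -0.049 -0.821]
```

```bash
python3 -m jog '[[0,-4.1,-2.85,0,0,0,1],[-4.4,0.6,-0.85,0,0,0,1],[0,0,0,0,0,0,1],[0,4.1,2.9,0,0,0,1],[0,0,0,0,0,0,1]]'; python3 s.py; python3 -m jog '[[0,0.6,0.45,0,0,0,1],[0,0,0,0,0,0,1]]'; python3 s.py
```

```text
time_s: 11.78
eef_pos: [0.6295, -0.0079, 0.0815]
eef_rot: [-0.342, 0.653, 0.599, -0.314]
wrist_force: [-0.1, -0.5, 1.1]
opening: -0.002
[-0.25  0.22  2.05  0.34  0.28 -2.03] [ -2.2 -19.1   1.5] [-0.07 -0.48  1.09] [ 0.568 -0.049 -0.822]
time_s: 11.95
eef_pos: [0.6296, -0.0078, 0.0812]
eef_rot: [-0.341, 0.653, 0.599, -0.314]
wrist_force: [-0.6, -0.6, 1.1]
opening: 0.002
[-0.25  0.22  2.05  0.34  0.28 -2.03] [ -2.  -19.    1.2] [-0.64 -0.63  1.14] [ 0.568 -0.049 -0.822]
```

```bash
python3 -c "
from h import *
print(back('top',140,238,0),back('top',168,240,0),'rack',back('top',290,300,.057))
" ; python3 -m jog '[[0,-20,0,0,0,0,1],[0,-35,0,0,0,0,1],[0,-40,0,0,0,0,1],[0,-40,0,0,0,0,1],[0,-40,0,0,0,0,1],[0,0,0,0,0,0,1]]'
cat >> h.py <<'E'
T=np.radians(35)
def gr(x,y,psi,back_=0,h=.036,zb=0,t=T):
    r=ori(np.radians(psi),t,1);a=r.as_matrix()[:,1];return np.array([x,y,h+zb])+a*(grip_point_offset-back_),r
E
python3 s.py; python3 -c "
from h import *
s=plan(*gr(.527,.316,25,.11)); plan(*gr(.527,.316,25,0),start=s)"
```

```text
[0.61163182 0.36436026 0.        ] [0.60462769 0.29669691 0.        ] rack [0.44778643 0.00427915 0.057     ]
time_s: 12.45
eef_pos: [0.5313, 0.0008, 0.2349]
eef_rot: [-0.335, 0.655, 0.601, -0.31]
wrist_force: [1.5, -0.5, 1.1]
opening: -0.003
[-0.3  -0.32  2.2   0.2   0.67 -1.9 ] [-98.2   2.9 154.9] [ 1.45 -0.52  1.07] [ 0.58  -0.051 -0.813]
rows 9 shift [33.5 10.7  8.7] turn [ 0.06 -2.69 -1.93]
rows 3 shift [ 0.  36.7 -0. ] turn [0. 0. 0.]
```

```bash
python3 -m jog '[[33.5,5,5,0,-2.7,-1.93,-1],[33.5,5,5,0,-2.7,-1.93,-1],[33.5,5,5,0,-2.7,-1.93,-1],[33.5,10.7,8.7,0,-2.7,-1.93,-1],[33.5,10.7,8.7,0,-2.7,-1.93,-1],[33.5,10.7,8.7,0,-2.7,-1.93,-1],[33.5,10.7,8.7,0,-2.7,-1.93,-1],[33.5,10.7,8.7,0,-2.7,-1.93,-1]]'; 
python3 s.py; python3 -c "
from h import *
s=plan(*gr(.527,.316,25,.11)); plan(*gr(.527,.316,25,0),start=s)"
```

```text
time_s: 13.12
eef_pos: [0.4893, 0.2656, 0.1356]
eef_rot: [-0.262, 0.495, 0.735, -0.382]
wrist_force: [0.9, -0.2, 1.0]
opening: 0.998
[ 0.23 -0.06  2.21  0.24  0.4  -1.91] [-103.7  271.    55.6] [ 0.87 -0.18  0.95] [ 0.528  0.217 -0.821]
rows 1 shift [29.7 21.4 13.1] turn [-0.16 -2.76 -1.5 ]
rows 3 shift [ 0.  36.7 -0. ] turn [0. 0. 0.]
```

```bash
python3 -m jog '[[26,21.4,13.1,0,-2.8,-1.5,-1],[0,0,0,0,0,0,-1],[0,0,0,0,0,0,-1]]'; 
python3 s.py; python3 -c "
from h import *
import cv2
s=plan(*gr(.527,.316,25,0));
print(proj('wrist',[.527,.316,.072]),proj('wrist',[.527,.316,.0]))
cv2.imwrite('pics/w2.png',camera('wrist'));cv2.imwrite('pics/t2.png',camera('top'))"
```

```text
time_s: 13.37
eef_pos: [0.4796, 0.2894, 0.109]
eef_rot: [-0.25, 0.476, 0.747, -0.392]
wrist_force: [0.9, 0.4, 0.2]
opening: 1.001
[ 0.28  0.01  2.21  0.28  0.33 -1.96] [-110.   295.9   29. ] [0.87 0.37 0.19] [ 0.514  0.24  -0.823]
rows 3 shift [ 1.4 36.5 -1. ] turn [-0.14 -0.01  0.  ]
[320.56637165 296.19901139] [319.84792917 213.32273088]
```

View pics/w2.png

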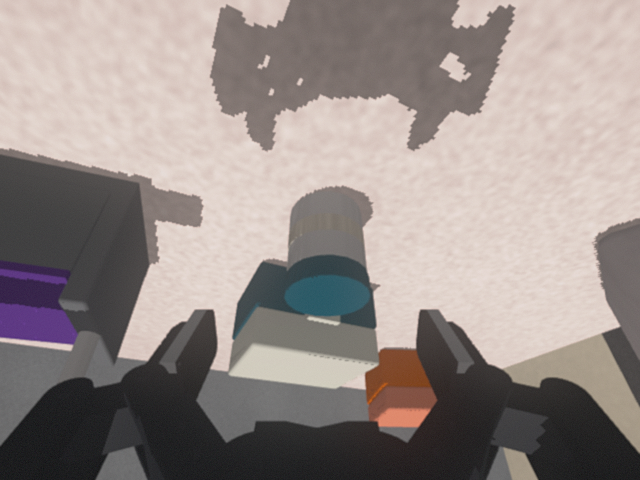

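View pics/t2.png

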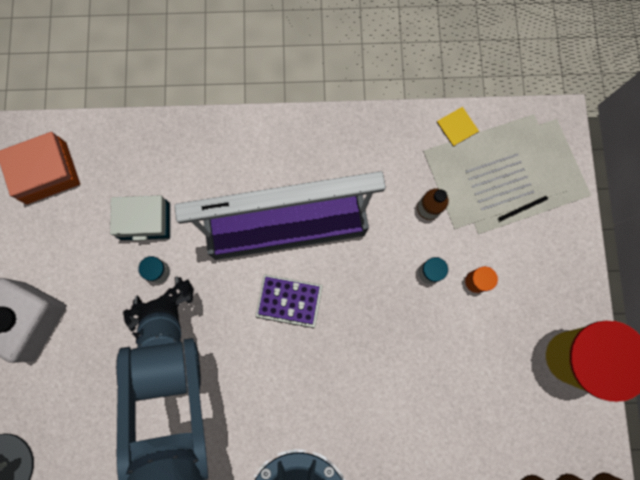

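The wrist picture shows the lid centre at (328,294), against a predicted 320, so the tin is about 3.5 mm farther along +x of the tool. I'll correct for that and go in.

```bash
python3 -c "
from h import *
plan(*gr(.5257,.319,25,0))"; python3 -m jog '[[3,36.5,-1,0,0,0,-1],[2,36.5,-1,0,0,0,-1],[0,34,-1,0,0,0,-1],[0,0,0,0,0,0,-1]]'; 
python3 s.py; python3 -c "
from h import *
plan(*gr(.5257,.319,25,0))
import cv2
cv2.imwrite('pics/w3.png',camera('wrist'))"
```

```text
rows 3 shift [ 3.1 37.   0.3] turn [-0.04 -0.04 -0.04]
time_s: 13.8
eef_pos: [0.5376, 0.3184, 0.0188]
eef_rot: [-0.252, 0.477, 0.745, -0.393]
wrist_force: [-1.7, 0.6, -1.7]
opening: 0.998
[ 0.31  0.36  2.06  0.5   0.15 -2.16] [-48.6 316.7 -61.2] [-1.71  0.62 -1.73] [ 0.513  0.236 -0.825]
rows 1 shift [ 5.6 -1.5 -1.2] turn [-0.64 -0.29 -0.15]
```

View pics/w3.png

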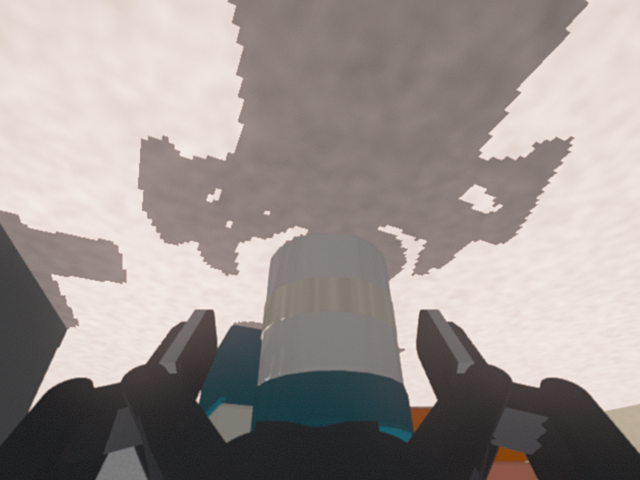

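```bash
python3 -m jog '[[5,-1.5,-1,0,0,0,-1],[0,0,0,0,0,0,-1]]'; 
python3 s.py; python3 -m jog '[[0,0,0,0,0,0,0],[0,0,0,0,0,0,1],[0,0,0,0,0,0,1],[0,0,0,0,0,0,1],[0,0,0,0,0,0,1]]'; python3 s.py
```

```text
time_s: 14.02
eef_pos: [0.5367, 0.3244, 0.0297]
eef_rot: [-0.248, 0.478, 0.747, -0.389]
wrist_force: [-0.5, -0.0, 0.8]
opening: 1.0
[ 0.32  0.34  2.06  0.44  0.15 -2.09] [-48.7 322.8 -50.3] [-0.46 -0.02  0.8 ] [ 0.521  0.24  -0.819]
time_s: 14.43
eef_pos: [0.5369, 0.3246, 0.0299]
eef_rot: [-0.248, 0.478, 0.748, -0.388]
wrist_force: [-3.9, -4.7, 10.2]
opening: 0.645
[ 0.32  0.34  2.06  0.44  0.15 -2.1 ] [-48.4 322.9 -50.1] [-3.91 -4.73 10.24] [ 0.523  0.241 -0.818]
```

```bash
python3 -m jog '[[0,0,0,0,0,0,-1],[0,0,0,0,0,0,-1],[0,0,0,0,0,0,-1],[0,4,2.5,0,0,0,-1],[0,4,2.5,0,0,0,-1],[0,0,0,0,0,0,-1]]'; 
python3 s.py; python3 -c "
from h import *
plan(*gr(.5257,.319,25,0))"
```

```text
time_s: 14.93
eef_pos: [0.5351, 0.3245, 0.0169]
eef_rot: [-0.25, 0.477, 0.747, -0.391]
wrist_force: [-0.4, 0.1, -0.3]
opening: 1.003
[ 0.32  0.36  2.06  0.51  0.13 -2.17] [-50.3 323.1 -63.1] [-0.41  0.15 -0.35] [ 0.517  0.24  -0.822]
rows 1 shift [-1.1 -3.2 -2.1] turn [-0.24 -0.12 -0.09]
```

```bash
python3 -m jog '[[0,-2,-1.4,0,0,0,0],[0,0,0,0,0,0,1],[0,0,0,0,0,0,1],[0,0,0,0,0,0,1],[0,0,0,0,0,0,1],[0,0,0,0,0,0,1]]'; python3 s.py;python3 -c "
from h import *
import cv2
cv2.imwrite('pics/w4.png',camera('wrist'))"
```

```text
time_s: 15.43
eef_pos: [0.5365, 0.3247, 0.0211]
eef_rot: [-0.249, 0.478, 0.747, -0.39]
wrist_force: [-2.7, -3.6, 6.3]
opening: 0.636
[ 0.32  0.36  2.06  0.49  0.13 -2.15] [-48.9 323.1 -58.9] [-2.65 -3.59  6.34] [ 0.52  0.24 -0.82]
```

View pics/w4.png

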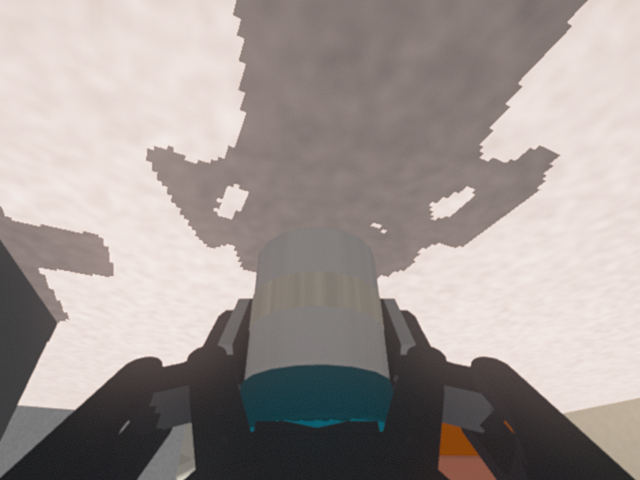

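Tin gripped, centred at about col 317. Next I lift it to weigh it.

```bash
python3 -m jog '[[0,-6,-4,0,0,0,1],[0,-10,-7,0,0,0,1],[0,-10,-7,0,0,0,1],[0,-10,-7,0,0,0,1],[0,0,0,0,0,0,1],[0,0,0,0,0,0,1],[0,0,0,0,0,0,1]]'; python3 s.py;  python3 -m jog '[[0,0,0,0,0,0,1],[0,0,0,0,0,0,1]]';python3 s.py
```

```text
time_s: 16.07
eef_pos: [0.5341, 0.3243, 0.0621]
eef_rot: [-0.25, 0.477, 0.746, -0.391]
wrist_force: [-0.7, 0.1, -7.9]
opening: 0.632
[ 0.32  0.26  2.06  0.28  0.23 -1.94] [-51.3 323.1 -17.9] [-0.7   0.11 -7.9 ] [ 0.516  0.239 -0.823]
time_s: 16.23
eef_pos: [0.5346, 0.3244, 0.0624]
eef_rot: [-0.25, 0.477, 0.746, -0.391]
wrist_force: [-0.0, 0.6, -7.3]
opening: 0.629
[ 0.32  0.26  2.06  0.28  0.23 -1.94] [-50.7 323.1 -17.6] [-0.04  0.56 -7.31] [ 0.516  0.239 -0.822]
```

```bash
cat >> h.py <<'E'
def place(xs,ys,psi,up=0,bk=0,dz=.0211,off=.011):
    r=ori(np.radians(psi),T,1);d=np.array([np.cos(np.radians(psi)),np.sin(np.radians(psi)),0])
    return shw(xs/1000,ys/1000,up+dz)+d*off-r.as_matrix()[:,1]*bk,r
E
python3 -c "
from h import *
p,r,_=cur(); u=(p+np.array([-.03,0,.17]),r); plan(*u,N=8)
s=plan(*place(0,7,-5,.015,.15),start=u,N=14); sim([[-20,0,0,0,2.5,1.7]],u);plan(*place(0,7,-5,.015),start=s); print(s[0],place(0,7,-5)[0])"
```

```text
rows 8 shift [  1.6 -19.4  -9.3] turn [0. 0. 0.]
rows 14 shift [-21.9  -0.8   0.3] turn [-0.02  1.75  1.22]
[0.513 0.306 0.232] [ 0.53  0.21 -0.82]
rows 4 shift [-0.  37.5 -0. ] turn [0. 0. 0.]
[0.55329301 0.02477426 0.23897281] [0.63900208 0.01727569 0.1011    ]
```

```bash
python3 -m jog '[[1.6,-12,-6,0,0,0,1],[1.6,-19.4,-9.3,0,0,0,1],[1.6,-19.4,-9.3,0,0,0,1],[1.6,-19.4,-9.3,0,0,0,1],[1.6,-19.4,-9.3,0,0,0,1],[1.6,-19.4,-9.3,0,0,0,1],[1.6,-19.4,-9.3,0,0,0,1],[1.6,-19.4,-9.3,0,0,0,1]]'; python3 s.py;  python3 -c "
from h import *
s=plan(*place(0,7,-5,.015,.15),N=14)"
```

```text
time_s: 16.9
eef_pos: [0.5056, 0.3252, 0.2257]
eef_rot: [-0.25, 0.477, 0.747, -0.391]
wrist_force: [0.9, 0.0, -7.5]
opening: 0.631
[ 0.35 -0.11  2.04  0.09  0.61 -1.71] [-79.4 327.8 145.7] [ 0.85  0.04 -7.54] [ 0.517  0.239 -0.822]
rows 14 shift [-22.   -1.2   0.1] turn [-0.02  1.75  1.22]
```

```bash
python3 -m jog '[[-12,-1.2,0,0,1.75,1.22,1],[-22,-1.2,0,0,1.75,1.22,1],[-22,-1.2,0,0,1.75,1.22,1],[-22,-1.2,0,0,1.75,1.22,1],[-22,-1.2,0,0,1.75,1.22,1],[-22,-1.2,0,0,1.75,1.22,1],[-22,-1.2,0,0,1.75,1.22,1],[-22,-1.2,0,0,1.75,1.22,1]]'; python3 s.py;  python3 -c "
from h import *
s=plan(*place(0,7,-5,.015,.15),N=6)"
```

```text
time_s: 17.57
eef_pos: [0.549, 0.1645, 0.2327]
eef_rot: [-0.305, 0.583, 0.667, -0.349]
wrist_force: [-0.3, -0.5, -7.8]
opening: 0.63
[ 0.06 -0.19  2.09  0.07  0.63 -1.69] [-58.3 162.7 152.7] [-0.27 -0.51 -7.78] [ 0.565  0.076 -0.822]
rows 6 shift [-23.3  -1.   -0.4] turn [-0.04  1.74  1.21]
```

```bash
python3 -m jog '[[-23,-1,0,0,1.74,1.2,1],[-23,-1,0,0,1.74,1.2,1],[-23,-1,0,0,1.74,1.2,1],[-23,-1,0,0,1.74,1.2,1],[-22,-1,0,0,1.74,1.2,1],[-15,-1,0,0,1.74,1.2,1],[0,0,0,0,0,0,1],[0,0,0,0,0,0,1]]'; python3 s.py;  python3 -c "
from h import *
s=plan(*place(0,7,-5,.015,0),N=5)"
```

```text
time_s: 18.23
eef_pos: [0.5522, 0.0365, 0.2382]
eef_rot: [-0.342, 0.653, 0.599, -0.313]
wrist_force: [-0.2, 0.3, -7.5]
opening: 0.631
[-0.18 -0.25  2.13  0.09  0.66 -1.72] [-72.6  35.4 158.2] [-0.25  0.26 -7.46] [ 0.569 -0.049 -0.821]
rows 5 shift [-2.3 30.1 -0.5] turn [-0.04  0.    0.01]
```

```bash
python3 -m jog '[[-2.3,20,-0.5,0,0,0,1],[-2.3,30,-0.5,0,0,0,1],[-2.3,30,-0.5,0,0,0,1],[-2.3,30,-0.5,0,0,0,1],[-2.3,20,-0.5,0,0,0,1],[0,12,0,0,0,0,1],[0,0,0,0,0,0,1],[0,0,0,0,0,0,1]]'; python3 s.py;  python3 -c "
from h import *
s=plan(*place(0,7,-5,.006,0),N=1);p,r,o=cur();print('tin',tosh(p-.011*np.array([.996,-.087,0])-[0,0,.0211]))
import cv2
cv2.imwrite('pics/s5.png',camera('scene'))"
```

```text
time_s: 18.9
eef_pos: [0.6339, 0.0194, 0.1223]
eef_rot: [-0.342, 0.652, 0.6, -0.314]
wrist_force: [0.3, 0.2, -6.7]
opening: 0.63
[-0.19  0.15  2.03  0.16  0.37 -1.81] [ 5.9  7.3 42.3] [ 0.33  0.17 -6.75] [ 0.567 -0.047 -0.822]
rows 1 shift [-1.7 15.5  4.3] turn [-0.3   0.11  0.15]
tin [-4.78835839  9.78888436 21.18796745]
```

View pics/s5.png

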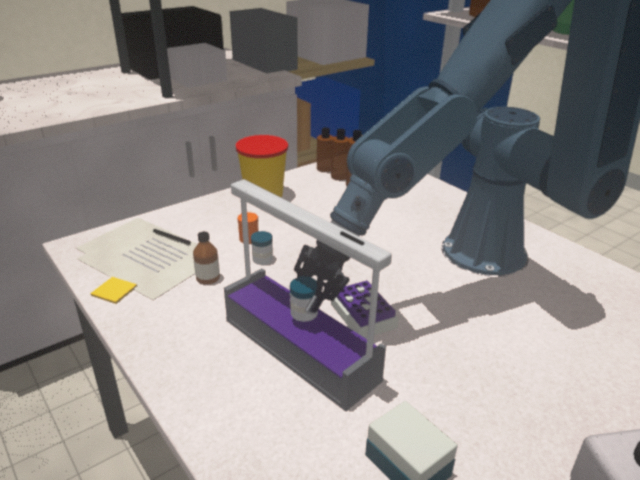

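```bash
python3 -m jog '[[-0.6,5,1.4,0,0,0,1],[-0.6,5,1.4,0,0,0,1],[-0.5,5,1.4,0,0,0,1],[0,0,0,0,0,0,1],[0,0,0,0,0,0,1]]'; python3 s.py;  python3 -c "
from h import *
s=plan(*place(0,7,-5,.000,0),N=1);p,r,o=cur();print('tin',tosh(p-.011*np.array([.996,-.087,0])-[0,0,.0211]))"
```

```text
time_s: 19.37
eef_pos: [0.6391, 0.0162, 0.1086]
eef_rot: [-0.341, 0.653, 0.599, -0.313]
wrist_force: [-0.3, -0.4, -7.1]
opening: 0.63
[-0.19  0.18  2.02  0.18  0.34 -1.83] [10.7  3.4 28.6] [-0.32 -0.4  -7.05] [ 0.569 -0.048 -0.821]
rows 1 shift [1.1 6.  4.5] turn [-0.19  0.06  0.09]
tin [-0.01645016  5.88132982  7.4989436 ]
```

```bash
python3 -m jog '[[1,2,1.4,0,0,0,1],[0,1.6,1.2,0,0,0,1],[0,0.8,0.6,0,0,0,1],[0,0,0,0,0,0,1]]'; python3 s.py; python3 -m jog '[[0,0.8,0.6,0,0,0,1],[0,0,0,0,0,0,1]]'; python3 s.py
```

```text
time_s: 19.7
eef_pos: [0.6391, 0.0172, 0.1031]
eef_rot: [-0.341, 0.653, 0.599, -0.313]
wrist_force: [-0.3, -0.8, -7.7]
opening: 0.63
[-0.19  0.19  2.02  0.19  0.32 -1.83] [10.8  4.5 23.1] [-0.25 -0.8  -7.74] [ 0.569 -0.048 -0.821]
time_s: 19.87
eef_pos: [0.6393, 0.0172, 0.1025]
eef_rot: [-0.341, 0.653, 0.6, -0.313]
wrist_force: [-0.0, -0.1, -7.1]
opening: 0.628
[-0.19  0.2   2.02  0.19  0.32 -1.83] [11.   4.4 22.5] [-0.05 -0.05 -7.11] [ 0.569 -0.048 -0.821]
```

```bash
python3 -m jog '[[0,0.8,0.6,0,0,0,1],[0,0,0,0,0,0,1]]'; python3 s.py; python3 -m jog '[[0,0.6,0.4,0,0,0,1],[0,0,0,0,0,0,1]]'; python3 s.py
```

```text
time_s: 20.03
eef_pos: [0.6393, 0.0172, 0.1014]
eef_rot: [-0.341, 0.653, 0.6, -0.313]
wrist_force: [-0.1, 0.9, -6.8]
opening: 0.63
[-0.19  0.2   2.02  0.19  0.32 -1.84] [11.   4.4 21.4] [-0.12  0.87 -6.8 ] [ 0.569 -0.048 -0.821]
time_s: 20.2
eef_pos: [0.6394, 0.0171, 0.1008]
eef_rot: [-0.341, 0.653, 0.6, -0.313]
wrist_force: [0.0, 0.6, -6.1]
opening: 0.632
[-0.19  0.2   2.02  0.19  0.32 -1.84] [11.1  4.3 20.8] [ 0.02  0.58 -6.13] [ 0.57  -0.048 -0.821]
```

```bash
python3 -m jog '[[0,0.5,0.35,0,0,0,1],[0,0,0,0,0,0,1]]'; python3 s.py; python3 -m jog '[[0,0.5,0.35,0,0,0,1],[0,0,0,0,0,0,1]]'; python3 s.py
```

```text
time_s: 20.37
eef_pos: [0.6396, 0.0171, 0.1004]
eef_rot: [-0.341, 0.653, 0.6, -0.313]
wrist_force: [-0.6, -0.2, -5.9]
opening: 0.635
[-0.19  0.2   2.02  0.19  0.32 -1.84] [11.3  4.3 20.4] [-0.56 -0.2  -5.88] [ 0.57  -0.048 -0.82 ]
time_s: 20.53
eef_pos: [0.6398, 0.0171, 0.1002]
eef_rot: [-0.341, 0.653, 0.6, -0.313]
wrist_force: [-1.2, 0.9, -3.1]
opening: 0.632
[-0.19  0.2   2.02  0.19  0.31 -1.84] [11.5  4.3 20.2] [-1.18  0.92 -3.14] [ 0.57  -0.049 -0.82 ]
```

```bash
python3 -m jog '[[0,0.4,0.3,0,0,0,1],[0,0,0,0,0,0,1]]'; python3 s.py; python3 -m jog '[[0,0,0,0,0,0,0.2],[0,0,0,0,0,0,-0.2],[0,0,0,0,0,0,-0.5],[0,0,0,0,0,0,-0.8],[0,0,0,0,0,0,-0.8]]'; python3 s.py;  python3 -c "
from h import *
import cv2
cv2.imwrite('pics/s6.png',camera('scene')); cv2.imwrite('pics/w6.png',camera('wrist'))"
```

```text
time_s: 20.7
eef_pos: [0.64, 0.0171, 0.1001]
eef_rot: [-0.34, 0.653, 0.6, -0.312]
wrist_force: [-3.0, 1.1, 0.8]
opening: 0.63
[-0.19  0.2   2.02  0.19  0.31 -1.84] [11.7  4.2 20.1] [-3.02  1.07  0.76] [ 0.571 -0.049 -0.819]
time_s: 21.12
eef_pos: [0.64, 0.0169, 0.0997]
eef_rot: [-0.341, 0.653, 0.6, -0.312]
wrist_force: [-0.7, -0.2, -0.3]
opening: 0.897
[-0.19  0.2   2.02  0.19  0.31 -1.84] [11.7  4.1 19.7] [-0.72 -0.2  -0.31] [ 0.571 -0.049 -0.82 ]
```

View pics/w6.png

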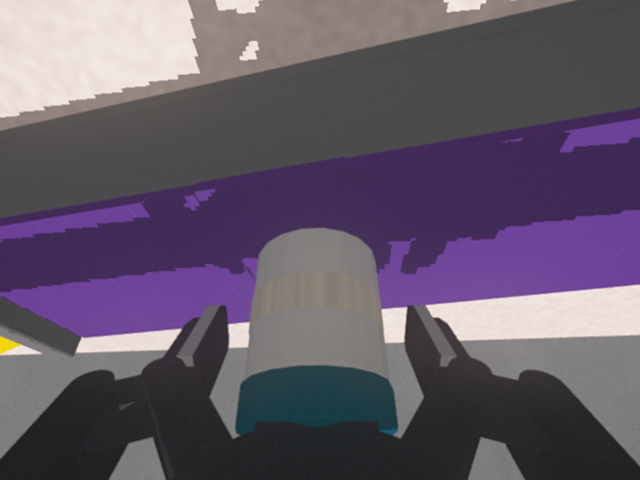

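View pics/s6.png

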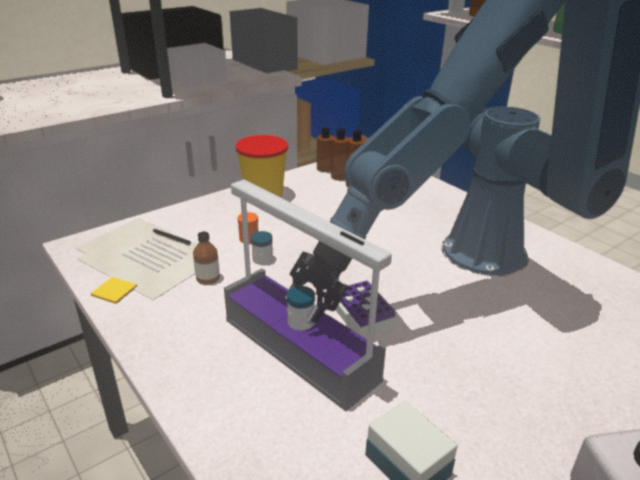

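```bash
python3 -m jog '[[0,-10,0,0,0,0,-1],[0,-25,0,0,0,0,-1],[0,-35,0,0,0,0,-1],[0,-35,0,0,0,0,-1],[0,-35,0,0,0,0,-1],[0,-30,0,0,0,0,-1],[0,0,0,0,0,0,-1]]'; python3 s.py;  python3 -c "
from h import *
import cv2
cv2.imwrite('pics/s7.png',cv2.resize(camera('scene')[180:410,215:400],None,fx=2.6,fy=2.6,interpolation=cv2.INTER_CUBIC))
print(back('top',480,282,.04))
s=plan(*gr(.506,-.324,-38,.13)); plan(*gr(.506,-.324,-38,0),start=s)"
```

```text
time_s: 21.8
eef_pos: [0.5435, 0.0254, 0.2455]
eef_rot: [-0.337, 0.655, 0.601, -0.31]
wrist_force: [0.7, -0.4, 0.5]
opening: 0.998
[-0.22 -0.3   2.15  0.12  0.67 -1.77] [-82.8  25.6 165.5] [ 0.71 -0.36  0.48] [ 0.578 -0.05  -0.815]
[ 0.47672432 -0.43298821  0.04      ]
rows 9 shift [-36.2  11.9   5.5] turn [0.04 3.01 2.12]
rows 4 shift [-0.  32.5  0. ] turn [0. 0. 0.]
```

View pics/s7.png

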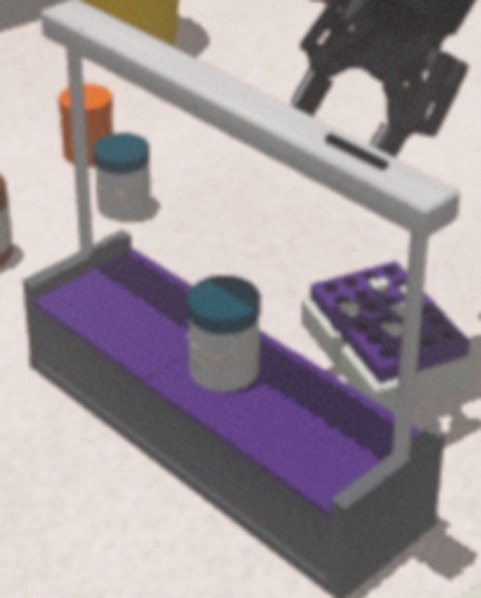

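```bash
python3 -m jog '[[-36,2,1,0,3,2.1,-1],[-36,6,3,0,3,2.1,-1],[-36,8,4,0,3,2.1,-1],[-36,12,5.5,0,3,2.1,-1],[-36,12,5.5,0,3,2.1,-1],[-36,12,5.5,0,3,2.1,-1],[-36,12,5.5,0,3,2.1,-1],[0,0,0,0,0,0,-1]]'; python3 s.py;  python3 -c "
from h import *
s=plan(*gr(.506,-.324,-38,.11)); plan(*gr(.506,-.324,-38,0),start=s)"
```

```text
time_s: 22.52
eef_pos: [0.4825, -0.222, 0.1651]
eef_rot: [-0.405, 0.77, 0.436, -0.229]
wrist_force: [-0.1, 0.2, -0.3]
opening: 1.002
[-0.72 -0.19  2.25  0.21  0.5  -1.9 ] [-177.  -211.1   85.1] [-0.1   0.21 -0.26] [ 0.486 -0.292 -0.824]
rows 3 shift [-22.7  19.3   3.9] turn [-0.15  1.93  1.33]
rows 3 shift [-0.  36.7 -0. ] turn [0. 0. 0.]
```

```bash
python3 -m jog '[[-22.7,19,4,0,1.9,1.3,-1],[-22.7,19,4,0,1.9,1.3,-1],[-20,19,4,0,1.9,1.3,-1],[0,0,0,0,0,0,-1],[0,0,0,0,0,0,-1]]'; python3 s.py;  python3 -c "
from h import *
plan(*gr(.506,-.324,-38,0));print(proj('wrist',[.506,-.324,.072]),proj('wrist',[.506,-.324,.0]))
import cv2
cv2.imwrite('pics/w8.png',camera('wrist'))"
```

```text
time_s: 22.93
eef_pos: [0.4683, -0.2856, 0.1132]
eef_rot: [-0.417, 0.794, 0.392, -0.205]
wrist_force: [-0.1, 0.7, -0.1]
opening: 1.0
[-0.82 -0.03  2.24  0.29  0.35 -1.98] [-199.7 -272.1   33.2] [-0.09  0.68 -0.13] [ 0.451 -0.345 -0.823]
rows 3 shift [-2.5 37.5  0. ] turn [-0.13  0.13  0.12]
[303.63066626 290.78384051] [305.52640782 209.61619665]
```

View pics/w8.png

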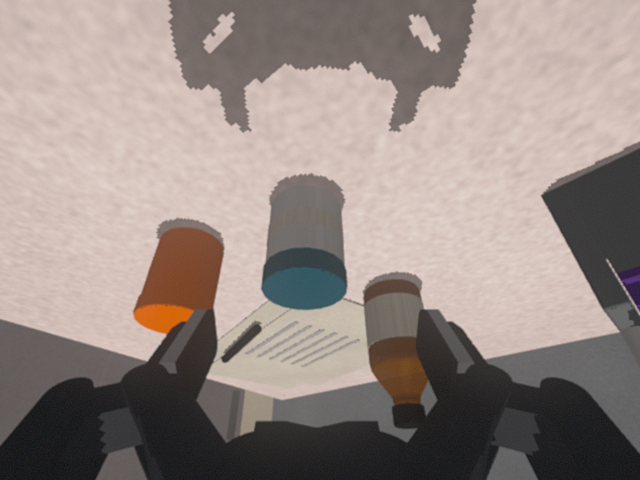

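```bash
python3 -m jog '[[-3.5,37.5,0,0,0,0,-1],[-2.5,37.5,0,0,0,0,-1],[-1.5,34,0,0,0,0,-1],[0,0,0,0,0,0,-1],[0,0,0,0,0,0,-1]]'; python3 s.py;  python3 -c "
from h import *
plan(*gr(.506,-.324,-38,0))
import cv2
cv2.imwrite('pics/w9.png',camera('wrist'))"
```

```text
time_s: 23.4
eef_pos: [0.514, -0.3279, 0.0234]
eef_rot: [-0.417, 0.793, 0.393, -0.206]
wrist_force: [-0.8, 0.2, 0.7]
opening: 0.998
[-0.81  0.32  2.1   0.65  0.15 -2.35] [-160.3 -320.3  -56.6] [-0.84  0.17  0.72] [ 0.452 -0.343 -0.823]
rows 1 shift [-1.9  3.4 -0.2] turn [-0.43  0.49  0.48]
```

View pics/w9.png

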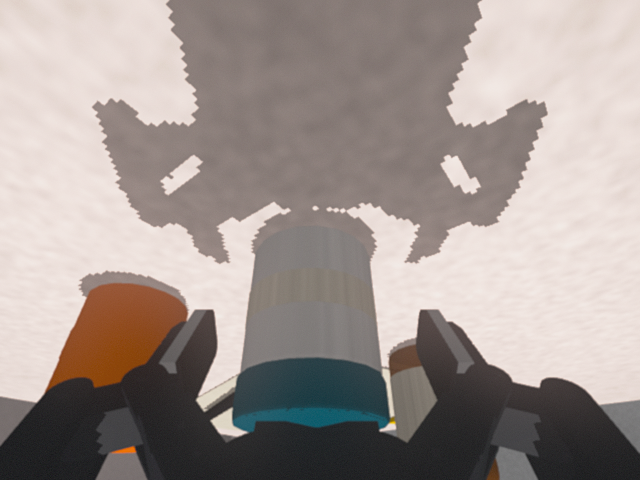

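Tin well straddled (cols 235–390, finger centre about 317). Closing on it and lifting.

```bash
python3 -m jog '[[-1.5,2,0,0,0,0,0],[0,0,0,0,0,0,1],[0,0,0,0,0,0,1],[0,0,0,0,0,0,1],[0,0,0,0,0,0,1],[0,0,0,0,0,0,1]]'; python3 s.py; python3 -m jog '[[0,-6,-4,0,0,0,1],[0,-10,-7,0,0,0,1],[0,-10,-7,0,0,0,1],[0,-10,-7,0,0,0,1],[0,0,0,0,0,0,1],[0,0,0,0,0,0,1]]'; python3 s.py
```

```text
time_s: 23.95
eef_pos: [0.5153, -0.3328, 0.0278]
eef_rot: [-0.413, 0.796, 0.393, -0.204]
wrist_force: [-2.5, 2.5, 7.2]
opening: 0.642
[-0.82  0.32  2.1   0.67  0.15 -2.37] [-159.6 -325.4  -52.2] [-2.48  2.54  7.23] [ 0.457 -0.35  -0.817]
time_s: 24.45
eef_pos: [0.5146, -0.3324, 0.0703]
eef_rot: [-0.413, 0.796, 0.393, -0.204]
wrist_force: [-0.6, 1.1, -1.0]
opening: 0.641
[-0.82  0.21  2.1   0.4   0.24 -2.1 ] [-160.3 -324.8   -9.7] [-0.61  1.07 -1.05] [ 0.456 -0.349 -0.818]
```

```bash
python3 -c "
from h import *
p,r,_=cur(); u=(p+np.array([-.03,.02,.17]),r); plan(*u,N=8)
kw=dict(dz=.0278,off=.0125)
s=plan(*place(0,-95,-5,.015,.15,**kw),start=u);plan(*place(0,-95,-5,.015,**kw),start=s); print(s[0])"
```

```text
rows 8 shift [ -0.3 -20.   -8.5] turn [0. 0. 0.]
rows 7 shift [36.2 -2.   1.6] turn [ 0.01 -3.79 -2.66]
rows 4 shift [ 0.  37.5 -0. ] turn [0. 0. 0.]
[ 0.56871847 -0.07640063  0.24567281]
```

```bash
python3 -m jog '[[0,-12,-5,0,0,0,1],[0,-20,-8.5,0,0,0,1],[0,-20,-8.5,0,0,0,1],[0,-20,-8.5,0,0,0,1],[0,-20,-8.5,0,0,0,1],[0,-20,-8.5,0,0,0,1],[0,-20,-8.5,0,0,0,1],[0,-18,-8,0,0,0,1]]'; python3 s.py;  python3 -c "
from h import *
plan(*place(0,-95,-5,.015,.15,dz=.0278,off=.0125),N=9)"
```

```text
time_s: 25.12
eef_pos: [0.4871, -0.3109, 0.2282]
eef_rot: [-0.415, 0.794, 0.393, -0.205]
wrist_force: [0.6, -0.4, -1.2]
opening: 0.646
[-0.83 -0.17  2.09  0.17  0.63 -1.86] [-184.6 -299.8  148.2] [ 0.64 -0.44 -1.2 ] [ 0.454 -0.346 -0.821]
rows 9 shift [27.9 -2.6  0.4] turn [-0.02 -2.96 -2.06]
```

```bash
python3 -m jog '[[18,-2.6,0.4,0,-2.95,-2.06,1],[28,-2.6,0.4,0,-2.95,-2.06,1],[28,-2.6,0.4,0,-2.95,-2.06,1],[28,-2.6,0.4,0,-2.95,-2.06,1],[28,-2.6,0.4,0,-2.95,-2.06,1],[28,-2.6,0.4,0,-2.95,-2.06,1],[28,-2.6,0.4,0,-2.95,-2.06,1],[28,-2.6,0.4,0,-2.95,-2.06,1]]'; python3 s.py;  python3 -c "
from h import *
plan(*place(0,-95,-5,.015,.15,dz=.0278,off=.0125))"
```

```text
time_s: 25.78
eef_pos: [0.5614, -0.1106, 0.2423]
eef_rot: [-0.351, 0.671, 0.579, -0.302]
wrist_force: [0.1, -0.7, -2.0]
opening: 0.643
[-0.52 -0.21  2.09  0.33  0.72 -2.14] [ -83.6 -111.5  162.3] [ 0.09 -0.68 -2.02] [ 0.565 -0.082 -0.821]
rows 1 shift [34.9 -1.4 -3.7] turn [-0.16 -2.87 -1.89]
```

```bash
python3 -m jog '[[24,-1,-3,0,-2.8,-1.9,1],[0,0,0,0,0,0,1],[0,0,0,0,0,0,1]]'; python3 s.py;  python3 -c "
from h import *
s=plan(*place(0,-95,-5,.02,0,dz=.0278,off=.0125),N=5)"
```

```text
time_s: 26.03
eef_pos: [0.5668, -0.088, 0.2451]
eef_rot: [-0.342, 0.654, 0.598, -0.312]
wrist_force: [0.3, -1.0, -2.3]
opening: 0.637
[-0.49 -0.21  2.08  0.34  0.73 -2.16] [-75.2 -89.8 165.1] [ 0.32 -1.05 -2.32] [ 0.569 -0.051 -0.821]
rows 5 shift [ 2.4 29.2 -0.8] turn [-0.03 -0.03 -0.02]
```

```bash
python3 -m jog '[[2.4,20,-0.8,0,0,0,1],[2.4,30,-0.8,0,0,0,1],[2.4,30,-0.8,0,0,0,1],[2.4,30,-0.8,0,0,0,1],[2.4,22,-0.8,0,0,0,1],[0,10,0,0,0,0,1],[0,0,0,0,0,0,1],[0,0,0,0,0,0,1]]'; python3 s.py;  python3 -c "
from h import *
s=plan(*place(0,-95,-5,.004,0,dz=.0278,off=.0125),N=3);p,r,o=cur();print('tin',tosh(p-.0125*np.array([.996,-.087,0])-[0,0,.0278]))"
```

```text
time_s: 26.7
eef_pos: [0.6516, -0.0854, 0.1302]
eef_rot: [-0.343, 0.655, 0.597, -0.312]
wrist_force: [-0.2, 0.0, -1.1]
opening: 0.638
[-0.4   0.18  1.97  0.41  0.44 -2.2 ] [  9.1 -98.9  50.2] [-0.16  0.03 -1.07] [ 0.568 -0.052 -0.822]
rows 3 shift [0.6 5.5 2.8] turn [-0.08 -0.1  -0.05]
tin [ -3.03613167 -96.10163204  22.38278275]
```

```bash
python3 -m jog '[[0.6,5.5,2.8,0,0,0,1],[0.6,5.5,2.8,0,0,0,1],[0.6,4.5,2.4,0,0,0,1],[0,0,0,0,0,0,1],[0,0,0,0,0,0,1]]'; python3 s.py;  python3 -c "
from h import *
p,r,o=cur();print('tin',tosh(p-.0125*np.array([.996,-.087,0])-[0,0,.0278]))"; python3 -m jog '[[0,0.8,0.6,0,0,0,1],[0,0.8,0.6,0,0,0,1],[0,0,0,0,0,0,1]]'; python3 s.py
```

```text
time_s: 27.12
eef_pos: [0.6544, -0.083, 0.1139]
eef_rot: [-0.342, 0.655, 0.597, -0.312]
wrist_force: [0.5, 0.3, -2.0]
opening: 0.641
[-0.39  0.21  1.97  0.44  0.4  -2.22] [ 12.3 -96.9  33.9] [ 0.51  0.33 -2.04] [ 0.569 -0.052 -0.821]
tin [  0.12011103 -94.15130554   6.12883188]
time_s: 27.37
eef_pos: [0.6547, -0.0832, 0.1123]
eef_rot: [-0.342, 0.655, 0.597, -0.312]
wrist_force: [0.2, -0.9, -1.8]
opening: 0.643
[-0.39  0.21  1.97  0.44  0.4  -2.23] [ 12.6 -97.1  32.3] [ 0.21 -0.92 -1.84] [ 0.57  -0.052 -0.82 ]
```

```bash
python3 -m jog '[[0,1,0.7,0,0,0,1],[0,1,0.7,0,0,0,1],[0,0.8,0.6,0,0,0,1],[0,0,0,0,0,0,1]]'; python3 s.py; python3 -m jog '[[0,0.8,0.6,0,0,0,1],[0,0.6,0.4,0,0,0,1],[0,0.4,0.3,0,0,0,1],[0,0,0,0,0,0,1]]'; python3 s.py; python3 -m jog '[[0,0,0,0,0,0,1]]'; python3 s.py
```

```text
time_s: 27.7
eef_pos: [0.6545, -0.0831, 0.1084]
eef_rot: [-0.342, 0.655, 0.597, -0.312]
wrist_force: [0.5, -0.2, -0.2]
opening: 0.644
[-0.39  0.22  1.98  0.45  0.39 -2.24] [ 12.3 -97.   28.4] [ 0.48 -0.22 -0.25] [ 0.569 -0.052 -0.821]
time_s: 28.03
eef_pos: [0.6547, -0.0832, 0.1066]
eef_rot: [-0.342, 0.655, 0.597, -0.312]
wrist_force: [0.0, 0.2, 0.2]
opening: 0.642
[-0.39  0.23  1.98  0.46  0.39 -2.24] [ 12.6 -97.2  26.6] [0.04 0.19 0.18] [ 0.57  -0.052 -0.82 ]
time_s: 28.12
eef_pos: [0.6547, -0.0832, 0.1067]
eef_rot: [-0.342, 0.655, 0.597, -0.312]
wrist_force: [-0.3, 0.5, -0.5]
opening: 0.643
[-0.39  0.22  1.98  0.46  0.39 -2.24] [ 12.6 -97.1  26.7] [-0.26  0.54 -0.52] [ 0.57  -0.052 -0.82 ]
```

```bash
python3 -m jog '[[0,0,0,0,0,0,0.2],[0,0,0,0,0,0,-0.2],[0,0,0,0,0,0,-0.5],[0,0,0,0,0,0,-0.8],[0,0,0,0,0,0,-1],[0,0,0,0,0,0,-1]]'; python3 s.py;  python3 -c "
from h import *
import cv2
cv2.imwrite('pics/w10.png',camera('wrist'))"
```

```text
time_s: 28.62
eef_pos: [0.6549, -0.0836, 0.1069]
eef_rot: [-0.342, 0.655, 0.597, -0.312]
wrist_force: [-1.4, -2.5, 1.5]
opening: 0.997
[-0.39  0.22  1.98  0.46  0.39 -2.24] [ 12.7 -97.5  26.9] [-1.45 -2.48  1.46] [ 0.57  -0.053 -0.82 ]
```

View pics/w10.png

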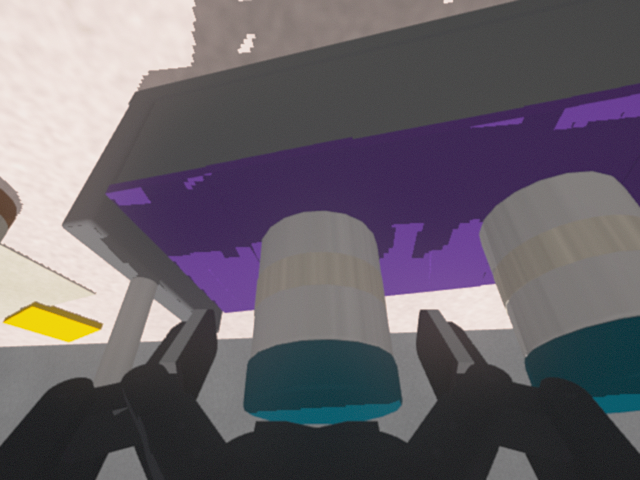

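The wrist reads about 3 N sideways, so the opened right knuckle may be touching the heavy tin. I'll narrow the fingers a bit before retreating.

```bash
python3 -m jog '[[0,0,0,0,0,0,-0.62],[0,0,0,0,0,0,-0.62],[0,0,0,0,0,0,-0.62]]'; python3 s.py;  python3 -c "
from h import *
import cv2
cv2.imwrite('pics/w11.png',camera('wrist'))
cv2.imwrite('pics/s11.png',cv2.resize(camera('scene')[180:410,215:400],None,fx=2.6,fy=2.6,interpolation=cv2.INTER_CUBIC))"
```

```text
time_s: 28.92
eef_pos: [0.6545, -0.083, 0.1064]
eef_rot: [-0.342, 0.655, 0.597, -0.312]
wrist_force: [-0.3, 0.8, -0.4]
opening: 0.816
[-0.39  0.23  1.98  0.46  0.39 -2.24] [ 12.4 -96.9  26.4] [-0.32  0.83 -0.36] [ 0.569 -0.052 -0.821]
```

View pics/w11.png

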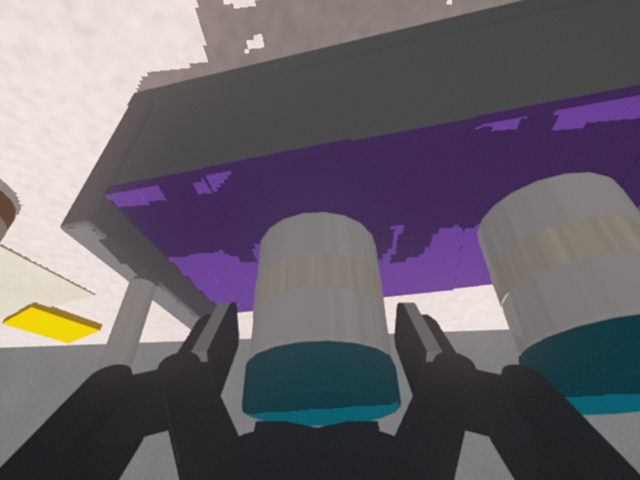

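View pics/s11.png

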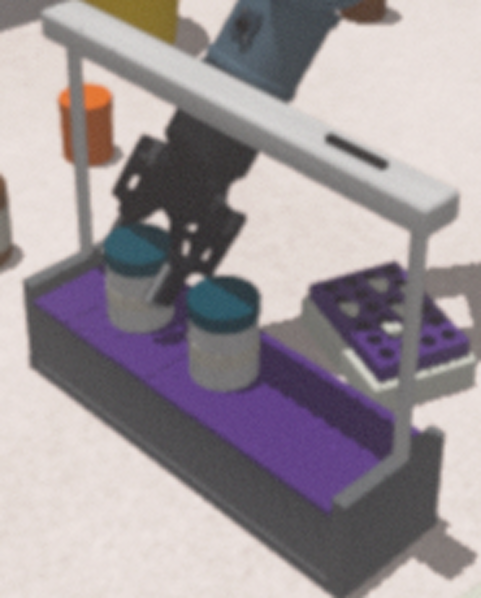

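```bash
python3 -m jog '[[0,-8,0,0,0,0,-0.62],[0,-20,0,0,0,0,-0.62],[0,-30,0,0,0,0,-0.62],[0,-35,0,0,0,0,-0.62],[0,-35,0,0,0,0,-0.62],[0,-35,0,0,0,0,-0.62],[0,-10,0,0,0,0,-0.62],[0,0,0,0,0,0,-0.62]]'; python3 s.py;  python3 -c "
from h import *
import cv2
cv2.imwrite('pics/w12.png',camera('wrist'))
cv2.imwrite('pics/s12.png',cv2.resize(camera('scene')[220:410,215:390],None,fx=3.2,fy=3.1,interpolation=cv2.INTER_CUBIC))"
```

```text
time_s: 29.68
eef_pos: [0.5565, -0.0746, 0.2529]
eef_rot: [-0.339, 0.657, 0.598, -0.311]
wrist_force: [-0.1, -0.3, 0.3]
opening: 0.812
[-0.47 -0.26  2.11  0.32  0.74 -2.12] [-83.6 -75.2 172.9] [-0.08 -0.31  0.27] [ 0.575 -0.055 -0.816]
```

View pics/w12.png

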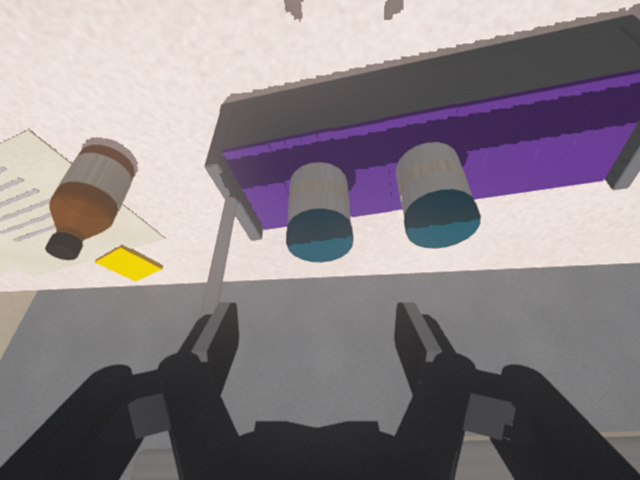

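View pics/s12.png

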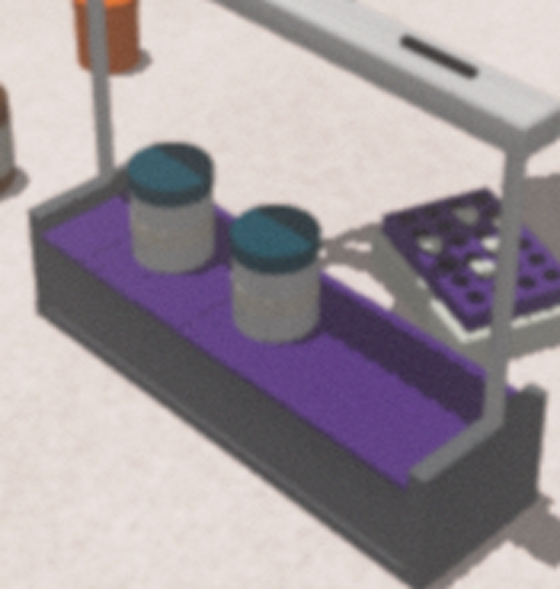

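Run:
```python
from h import *
m={n:camera_model(n) for n in("wrist","scene")}
def pj(n,p):
    P=m[n]["pose"];c=P[:3,:3].T@(np.asarray(p).T-P[:3,3:4]);q=m[n]["K"]@c;return (q[:2]/q[2]).T
a=np.linspace(0,2*np.pi,60)
ims={n:camera(n) for n in m}
S=3
crop={"wrist":(250,100,270,180),"scene":(230,250,120,90)}
for n in m:
    x0,y0,w,h=crop[n]; f=800//w if n=="wrist" else 6
    f=2.9 if n=="wrist" else 6
    im=cv2.resize(ims[n][y0:y0+h,x0:x0+w],None,fx=f,fy=f,interpolation=cv2.INTER_CUBIC)
    for (xs,ys,dz) in [(0,6.5,-.001),(0,-94,-.002)]:
        for z,rr in((0,.0275),(.056,.0275),(.072,.0285)):
            c=shw(xs/1000,ys/1000,z+dz)
            pts=np.c_[c[0]+rr*np.cos(a),c[1]+rr*np.sin(a),np.full(60,c[2])]
            uv=(pj(n,pts)-[x0-.5,y0-.5])*f
            cv2.polylines(im,[uv.round().astype(int).reshape(-1,1,2)],True,(0,255,255),1)
    cv2.imwrite(f'pics/ov_{n}.png',im)
```

```text
(no output)
```

View pics/ov_wrist.png

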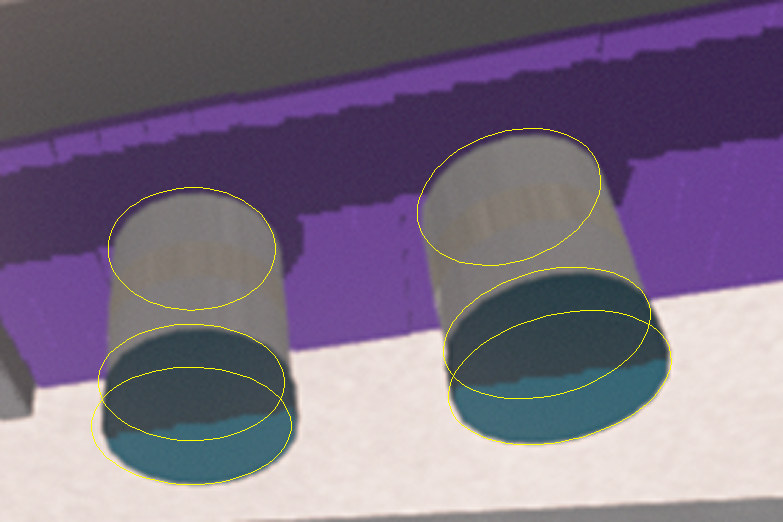

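View pics/ov_scene.png

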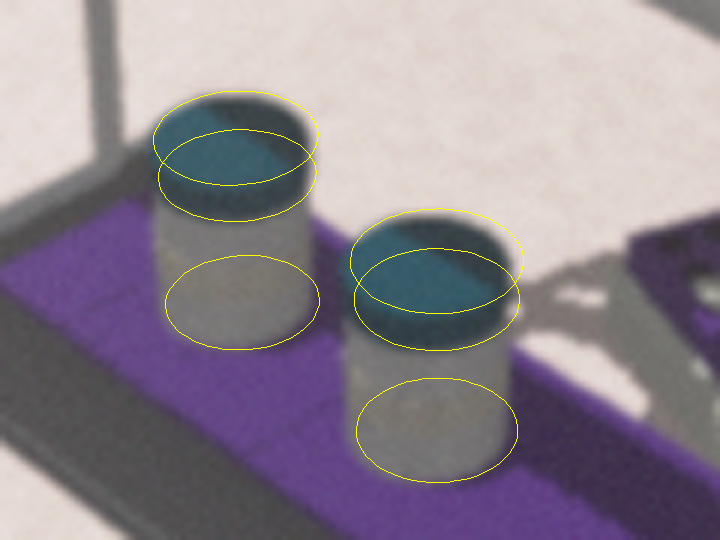

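```bash
python3 -m jog '[[0,-25,0,0,0,0,-0.62],[0,-20,0,0,0,0,-0.62],[0,0,0,0,0,0,-0.62],[0,0,0,0,0,0,-0.62],[0,0,0,0,0,0,-0.62]]'; python3 -c "
from h import *
cv2.imwrite('pics/t13.png',camera('top'))"
```

```text
time_s: 30.3
eef_pos: [0.5304, -0.0716, 0.2836]
eef_rot: [-0.343, 0.654, 0.597, -0.312]
wrist_force: [0.6, 0.3, -0.9]
opening: 0.808
```

View pics/t13.png

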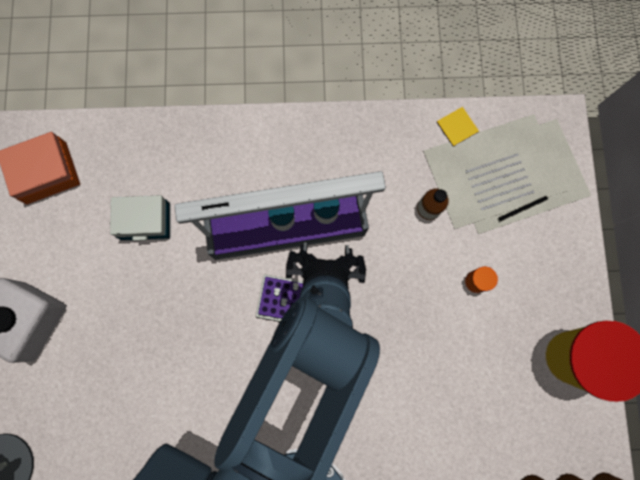

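The bottle (435,203), rack (about 265,300, partly hidden by the arm) and tip box (140,217) haven't moved. Both tins are on the shelf and the hand is clear of everything.

```bash
python3 -c "
from bench import *
print(hand_in())"
```

```text
the job is handed in; nothing more can be done
None
```

Both tins are standing on the shelf and the job is handed in at about 30 s, but one of my presses may have broken the 40 N limit.

- **Finding the bearer:** pressing along the sheet, it was firm from about y = -14 to +25 mm and soft at -19 and +31 mm. I took the bearer's centre as about +6 to +7 mm.
- **Weighing:** the tin by the tip box pulled about 7.4 N when lifted, so it is the heavy one. The other pulled about 1 to 2 N.
- **Placing:** the heavy tin stands at about y = +6.5 mm, over the bearer, and the light one at about y = -94 mm. Both were lowered in small steps.

**Last checks**
- **Tins:** by tool position, the heavy tin sat about 1 mm below the unloaded face and the light one about 1 to 2 mm. Outlines drawn over the wrist picture show the heavy tin upright and the light one leaning about 1° at most. The scene camera shows both shifted by about 1 pixel (2 mm), which I took as calibration error.
- **Bystanders:** the bottle and tip box look unmoved from above. The rack does too, but the arm partly hides it.

**What went wrong**
- **Too hard a press:** one press on the bearer read 36 N vertical and about 43 N in total at the wrist, because I took one step too many. I can't tell whether the contact force itself passed 40 N. If it did, the attempt has failed.
- **Brief contact:** when I opened the fingers to release the light tin, the wrist read about 3 N sideways, probably a knuckle touching the heavy tin. It cleared when I narrowed the fingers, and the heavy tin still looked upright and in place.

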